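Set up a vertical gel tank and start the run

TASK

Set up the gel run: seat the empty buffer tank fully down on the pegs of its base station, then slide every glass cassette up out of the orange rack and lower each one, upright and without dropping it, to the bottom of its own slot in the tank. Then put the lid squarely on so that it rests on the tank's ledge all round, and only then press the green start button on the power supply right down and let go; leave the bottle, tip box and timer where they are.

Things in the scene. Friction and masses are not known exactly. Their poses are not given: they have to be found in the camera images.
- base: Black base station, a fixed flat block 130 (its x) x 186 (its y) x 30 mm high. Two steel alignment pegs, 13 mm diameter, 15 mm high with tapered tips, stand on its top at (0, +50) and (0, -50) mm. Origin: centre of its underside.
- base_seat (a point): Centre of the base station's top face, 30 mm above the bench, with the base's axes: where the origin of the tank comes to lie when fully seated.
- tank: Loose clear open-topped buffer tank, 96 (its x) x 150 (its y) x 80 mm high, walls 5 mm, about 0.4 kg. Origin: centre of its underside. Grey floor block 20 mm thick; in its underside two blind holes, 16 mm wide, 17 mm deep, at (0, +50) and (0, -50) mm take the base's pegs (fits either way round). Blue ledge 9 mm wide round the outside, upper face 60 mm above the underside.
- tank_slot0 (a point): Middle of the tank's slot 0 on the tank's inner floor (tank frame: 0, -56, 20 mm): where the origin of a cassette in that slot comes to lie. The slot runs along x, 11 mm wide in y, between posts 8 mm thick at x = +-30 mm, tops 50 mm above this point; tank end walls 86 mm apart.
- tank_ledge (a point): Centre of the tank in the plane of the ledge's upper face (60 mm above the tank's origin), with the tank's axes: where the origin of the lid comes to lie.
- lid: Loose clear cap-shaped lid, blue lower edge, about 0.25 kg, 108 (its x) x 162 (its y) mm, open below, skirt 3 mm thick, inside 102 x 156 x 55 mm. Origin: centre of the lower edge's plane. Orange grip bar on top: 70 mm in x, 12 mm in y, from 59 to 93 mm above the origin. Starts upright on the bench. Its skirt goes outside the tank's rim (3 mm play) and stands on the ledge.
- rack: Fixed orange rack, 106 (its x) x 164 (its y) mm, floor 10 mm thick. Four slots 11 mm wide along x at y = -56, -20, +20, +56 mm, between round-topped posts (8 mm thick, at x = +-30 mm, tops 52 mm above the bench). End walls 36 mm high, 86 mm apart. Origin: centre of its underside.
- supply: Fixed white power supply box, 90 (its x) x 120 (its y) x 60 mm high, with a green round start button in the middle of its top. Origin: centre of its underside.
- start_top (a point): Centre of the top of the green start button (30 mm diameter) on the power supply.
- start (a joint): Travel of the start button: 0 up, 0.006 m fully pressed down; it springs back when let go; about 5 N presses it fully.
- reagent: Grey reagent bottle, 64 mm diameter, 150 mm high, a bystander. Origin: centre of its underside.
- tipbox: Dark blue pipette tip box with yellow tips, 85 x 120 x 66 mm high, a bystander. Origin: centre of its underside.
- timer: Small white bench timer, 45 x 70 x 22 mm, a bystander. Origin: centre of its underside.
- tank_rib (a point): Middle of the top edge of the tank's blue rib, 80 mm above the tank's origin, level with the rim. The rib is 12 mm thick in y, runs along x from wall to wall and is the grip for lifting the tank; in the empty tank there is 60 mm of open space on either side of it at x = 0.
- tank_slot1 (a point): Middle of the tank's slot 1 on the tank's inner floor (tank frame: 0, -20, 20 mm): where the origin of a cassette in that slot comes to lie. The slot runs along x, 11 mm wide in y, between posts 8 mm thick at x = +-30 mm, tops 50 mm above this point; tank end walls 86 mm apart.
- tank_slot2 (a point): Middle of the tank's slot 2 on the tank's inner floor (tank frame: 0, +20, 20 mm): where the origin of a cassette in that slot comes to lie. The slot runs along x, 11 mm wide in y, between posts 8 mm thick at x = +-30 mm, tops 50 mm above this point; tank end walls 86 mm apart.
- tank_slot3 (a point): Middle of the tank's slot 3 on the tank's inner floor (tank frame: 0, +56, 20 mm): where the origin of a cassette in that slot comes to lie. The slot runs along x, 11 mm wide in y, between posts 8 mm thick at x = +-30 mm, tops 50 mm above this point; tank end walls 86 mm apart.
- cassette0: Glass gel cassette (may be absent), a thin upright plate 80 (its x) x 8 (its y) x 90 mm high, about 0.13 kg, green glass with blue side strips and a white top edge. Origin: centre of its lower edge. It starts upright in a slot of the rack, its underside 10 mm above the bench, its top 100 mm. Standing in the tank on the base its top is 140 mm above the bench.
- cassette1: Glass gel cassette (may be absent), a thin upright plate 80 (its x) x 8 (its y) x 90 mm high, about 0.13 kg, green glass with blue side strips and a white top edge. Origin: centre of its lower edge. It starts upright in a slot of the rack, its underside 10 mm above the bench, its top 100 mm. Standing in the tank on the base its top is 140 mm above the bench.
- cassette2: Glass gel cassette (may be absent), a thin upright plate 80 (its x) x 8 (its y) x 90 mm high, about 0.13 kg, green glass with blue side strips and a white top edge. Origin: centre of its lower edge. It starts upright in a slot of the rack, its underside 10 mm above the bench, its top 100 mm. Standing in the tank on the base its top is 140 mm above the bench.
- cassette3: Glass gel cassette (may be absent), a thin upright plate 80 (its x) x 8 (its y) x 90 mm high, about 0.13 kg, green glass with blue side strips and a white top edge. Origin: centre of its lower edge. It starts upright in a slot of the rack, its underside 10 mm above the bench, its top 100 mm. Standing in the tank on the base its top is 140 mm above the bench.

How it is judged (in metres and radians):
On the way, in this order (a step that is already met when the one before it is completed fails the run):
1. the empty tank is fully seated on the pegs of the base and let go (horizontal distance between tank and base_seat below 0.006 m and z of tank in the frame of base_seat between -0.004 and 0.004 m and angle between tank's own z axis and vertical below 0.05 rad and angle between the x axis of tank and the x axis of base, either way round below 0.1 rad and contact force between the fingers and tank below 0.1 N and linear speed of tank below 0.02 m/s), for 0.2 s.
2. every cassette stands at the bottom of a slot of the seated tank and is let go (horizontal distance between tank and base_seat below 0.006 m and z of tank in the frame of base_seat between -0.004 and 0.004 m and angle between tank's own z axis and vertical below 0.05 rad and angle between the x axis of tank and the x axis of base, either way round below 0.1 rad and (distance between cassette0 and tank_slot0 below 0.009 m or distance between cassette0 and tank_slot1 below 0.009 m or distance between cassette0 and tank_slot2 below 0.009 m or distance between cassette0 and tank_slot3 below 0.009 m) and angle between each of cassette0, cassette1, cassette2, cassette3's own z axis and vertical below 0.12 rad and (distance between cassette1 and tank_slot0 below 0.009 m or distance between cassette1 and tank_slot1 below 0.009 m or distance between cassette1 and tank_slot2 below 0.009 m or distance between cassette1 and tank_slot3 below 0.009 m) and (distance between cassette2 and tank_slot0 below 0.009 m or distance between cassette2 and tank_slot1 below 0.009 m or distance between cassette2 and tank_slot2 below 0.009 m or distance between cassette2 and tank_slot3 below 0.009 m) and (distance between cassette3 and tank_slot0 below 0.009 m or distance between cassette3 and tank_slot1 below 0.009 m or distance between cassette3 and tank_slot2 below 0.009 m or distance between cassette3 and tank_slot3 below 0.009 m) and contact force between the fingers and cassette0 below 0.1 N and contact force between the fingers and cassette1 below 0.1 N and contact force between the fingers and cassette2 below 0.1 N and contact force between the fingers and cassette3 below 0.1 N), for 0.2 s.
3. the lid rests on the tank's ledge all round and is let go (horizontal distance between tank and base_seat below 0.006 m and z of tank in the frame of base_seat between -0.004 and 0.004 m and angle between tank's own z axis and vertical below 0.05 rad and angle between the x axis of tank and the x axis of base, either way round below 0.1 rad and (distance between cassette0 and tank_slot0 below 0.009 m or distance between cassette0 and tank_slot1 below 0.009 m or distance between cassette0 and tank_slot2 below 0.009 m or distance between cassette0 and tank_slot3 below 0.009 m) and angle between each of cassette0, cassette1, cassette2, cassette3's own z axis and vertical below 0.12 rad and (distance between cassette1 and tank_slot0 below 0.009 m or distance between cassette1 and tank_slot1 below 0.009 m or distance between cassette1 and tank_slot2 below 0.009 m or distance between cassette1 and tank_slot3 below 0.009 m) and (distance between cassette2 and tank_slot0 below 0.009 m or distance between cassette2 and tank_slot1 below 0.009 m or distance between cassette2 and tank_slot2 below 0.009 m or distance between cassette2 and tank_slot3 below 0.009 m) and (distance between cassette3 and tank_slot0 below 0.009 m or distance between cassette3 and tank_slot1 below 0.009 m or distance between cassette3 and tank_slot2 below 0.009 m or distance between cassette3 and tank_slot3 below 0.009 m) and horizontal distance between lid and tank_ledge below 0.008 m and z of lid in the frame of tank_ledge between -0.005 and 0.004 m and angle between the z axis of lid and the z axis of tank, either way round below 0.05 rad and contact force between the fingers and lid below 0.1 N), for 0.2 s.
4. the start button is pressed right down with the lid on (value of joint start above 0.0048 m and horizontal distance between lid and tank_ledge below 0.008 m and z of lid in the frame of tank_ledge between -0.005 and 0.004 m and angle between the z axis of lid and the z axis of tank, either way round below 0.05 rad).
At the end, for the whole second after the job is handed in: Tank on the pegs (6 mm sideways, 4 mm in height, 0.1 rad turn); each cassette in a slot (9 mm from its point, upright to 0.12 rad); lid on the ledge (8 mm sideways, -5 to +4 mm in height, level to 0.05 rad); button sprung back; all at rest and let go (horizontal distance between tank and base_seat below 0.006 m and z of tank in the frame of base_seat between -0.004 and 0.004 m and angle between tank's own z axis and vertical below 0.05 rad and angle between the x axis of tank and the x axis of base, either way round below 0.1 rad and (distance between cassette0 and tank_slot0 below 0.009 m or distance between cassette0 and tank_slot1 below 0.009 m or distance between cassette0 and tank_slot2 below 0.009 m or distance between cassette0 and tank_slot3 below 0.009 m) and angle between each of cassette0, cassette1, cassette2, cassette3's own z axis and vertical below 0.12 rad and (distance between cassette1 and tank_slot0 below 0.009 m or distance between cassette1 and tank_slot1 below 0.009 m or distance between cassette1 and tank_slot2 below 0.009 m or distance between cassette1 and tank_slot3 below 0.009 m) and (distance between cassette2 and tank_slot0 below 0.009 m or distance between cassette2 and tank_slot1 below 0.009 m or distance between cassette2 and tank_slot2 below 0.009 m or distance between cassette2 and tank_slot3 below 0.009 m) and (distance between cassette3 and tank_slot0 below 0.009 m or distance between cassette3 and tank_slot1 below 0.009 m or distance between cassette3 and tank_slot2 below 0.009 m or distance between cassette3 and tank_slot3 below 0.009 m) and horizontal distance between lid and tank_ledge below 0.008 m and z of lid in the frame of tank_ledge between -0.005 and 0.004 m and angle between the z axis of lid and the z axis of tank, either way round below 0.05 rad and value of joint start below 0.002 m and linear speed of each of tank, lid, cassette0, cassette1, cassette2, cassette3 below 0.02 m/s); the robot touches nothing.
It fails at once if the bottle, tip box or timer is moved more than 25 mm or knocked over (distance of any of reagent, tipbox, timer from where it was at the start of the episode above 0.025 m or angle between any of reagent, tipbox, timer's own z axis and vertical above 0.4 rad).
It fails at once if a cassette is tipped more than 0.7 rad (angle between any of cassette0, cassette1, cassette2, cassette3's own z axis and vertical above 0.7 rad).
It fails at once if a cassette is dropped (falls freely by more than about 3 cm) ((linear speed of cassette0 above 0.75 m/s and contact force between the fingers and cassette0 below 0.1 N) or (linear speed of cassette1 above 0.75 m/s and contact force between the fingers and cassette1 below 0.1 N) or (linear speed of cassette2 above 0.75 m/s and contact force between the fingers and cassette2 below 0.1 N) or (linear speed of cassette3 above 0.75 m/s and contact force between the fingers and cassette3 below 0.1 N)).
It fails at once if the start button is pressed while the lid is not on (value of joint start above 0.004 m and not (horizontal distance between lid and tank_ledge below 0.008 m and z of lid in the frame of tank_ledge between -0.005 and 0.004 m and angle between the z axis of lid and the z axis of tank, either way round below 0.05 rad)).
Of cassette0, cassette1, cassette2, cassette3 only 2 to 4 are there at a start; the rules pass over those that are not, and their reading is None.
At some moment in a run one of lid, tank may be knocked a few centimetres aside while the robot is not near it.
It also fails if it takes over 210 s, if anything falls off the work surface, if the arm or the gripper's body presses on something with over 40 N, if the wrist force passes 120 N, or if a joint passes its speed limit or range.

ROBOT

A 7-joint arm with a two-finger parallel gripper is mounted at the origin on the work surface. World frame = base frame: x ahead of the robot, y to its left, z up, the work surface at z = 0. Lengths are in mm, angles in rad, forces in N, time in s.
With the tool pointing down it reaches from about 425 to 875 mm from the base axis. Payload 8.4 kg.
Tool frame: the origin (TCP) lies midway between the tips of the shut fingers; the grasp point (between the pads) lies 19 mm behind it (manip.hold_point_z is the distance from the TCP to the grasp point, in mm); z points along the fingers, y is the line along which they close (so a half turn about z gives the same grasp; the last joint's range is limited). The gripper opens to 87 mm and grips with 3 to 60 N. Pads are 19 mm wide; open, the fingers measure 117 mm over their backs; the gripper's body (75 mm by 190 mm) begins 51 mm behind the grasp point.
Start: joints at [1.016, 0.333, 0.04, 1.465, -0.013, 1.343, -0.059], TCP at [286.092, -583.622, 222.546] pointing down, gripper open.
Joint ranges: [-2.58, 2.58], [-0.38, 2.09], [-1.3, 1.39], [0.25, 2.4], [-1.5, 4.64], [0.08, 2.09], [-2.65, 2.65]. Speed limits (rad/s): [2.22, 2.22, 2.79, 2.79, 3.14, 3.14, 3.14].

INTERFACE

Orientations are given as a unit quaternion [x, y, z, w].
In Python, from rig import manip, vision gives the robot as it stands.
- The arm moves only by the shell command python3 -m jog 'ROWS' [OPENING] [FORCE]. ROWS is JSON, one flat list of numbers, 4 for each row, row after row: the shift along the tool's x, y, z each as a share of 0.3 m, from -1 to 1, then the turn about the tool's z as a share of 2 rad, from -1 to 1. In form: [dx, dy, dz, spin, dx, dy, dz, spin, ...]. A call has 1 to 5 rows; each row is the pose to reach, as a shift and turn from the pose commanded when the call began, along the tool's axes at that moment; what a row does not reach only later rows make up. A row lasts 1/12 s, in which the tool goes at most 41.7 mm and 7.16 degrees, less where a joint would pass 70% of its speed; a pose out of reach is approached as far as the arm can. A call with a number of a shift or a turn outside -1 to 1 is refused whole. A call with a gripper value outside its range is refused whole. OPENING is the opening, from -1 (shut) to 1 (fully open), set as the call begins (- or left out, the last holds). The fingers move at their own pace and stop on an object; FORCE is the grip in N (left out, the last holds). Time passes only in rows, so rows that repeat a pose let the fingers close. It gives the time, the measured TCP pose, the force, the opening and the grip force at its end, in the units of the state.
- manip.read_state(): the state, without advancing time (a new reading comes with each control period).
- vision.capture(name): name is "scene" or "side" or "wrist"; returns a dict with "color" (400x640x3 uint8, red, green, blue), "range_z" (400x640 float32, mm along the optical axis (not along the pixel's ray), 0 where there is no reading), "fx", "fy", "cx", "cy" (pixels), "k1" (the pictures are not rectified: a ray, as slopes to the right and down, at radius r is drawn at 1 + k1 r^2 times it, then the intrinsics apply), "camera_from_world" (4x4, takes a point from world to camera coordinates). Camera axes: x right, y down, z forward; pixel columns grow to the right and rows downward; lengths in mm; the calibration is good to about 2 mm. A picture is of the moment at which its call begins.
- manip.close_job(): hands the job in; it is judged then, once.
Trained networks look in the newest picture that a camera, given by its name, has taken for a name from the list of things; names that differ only in an ending like _2 or _b are one class to them, and where a whole thing is asked for, a point or a joint stands for the part that bears it (a point fixed in the world has none). Each returns a list of dicts, best first, with "score" (0 to 1); they miss things now and then, are a little off and sometimes report something else, mostly with a low value. They report only what shows in the picture. A call takes as long as a camera call.
- vision.boxes_of(query, camera): "box" ([left, top, right, bottom] in pixels, round what is visible of it).
The state is a dict: "time": time; "joint_positions": joint angles; "joint_velocities": joint speeds; "effort": joint torques, N m; "position": TCP position; "eef_rot": TCP orientation; "wrist_force": force on the tool from outside, world axes, zero at the start; "moment": the same for the moment, N m; "gripper_width": opening from 0.0 (shut) to 1.0 (fully open); "finger_force": force on a finger pad.
Only numpy, scipy, OpenCV 4.12 (cv2) and the standard library are available. Lean on these libraries where they do the work, as an engineer would, in place of code of your own. Each camera call takes 0.05 s, during which the arm holds its last target. There are 200 camera calls.

## Working session

There is one attempt and no reset: what is moved stays moved. The work goes in short steps, Python scripts to look and compute and a shell command to move; the robot and the scene stay as the last step left them, time stands still between calls to the robot, and variables do not carry over. Pictures are saved under pics/ and viewed, at most 14 in all, crops included, and the job is handed in when it is done.

```bash
ls; mkdir -p pics; cat > h.py <<'E'
import numpy as np, cv2
from rig import manip, vision
def cap(n):
    c=vision.capture(n); return c
def save(c,name): cv2.imwrite('pics/'+name,cv2.cvtColor(c['color'],cv2.COLOR_RGB2BGR))
def pts(c):
    """world point for every pixel (nan where no range)"""
    h,w=c['range_z'].shape
    u,v=np.meshgrid(np.arange(w),np.arange(h))
    K=np.array([[c['fx'],0,c['cx']],[0,c['fy'],c['cy']],[0,0,1.]])
    r=cv2.undistortPoints(np.stack([u,v],-1).reshape(-1,1,2).astype(np.float64),K,np.array([c['k1'],0,0,0,0.])).reshape(h,w,2)
    z=c['range_z'].astype(float).copy(); z[z<=0]=np.nan
    P=np.stack([r[...,0]*z,r[...,1]*z,z],-1)
    T=np.linalg.inv(c['camera_from_world'])
    return P@T[:3,:3].T+T[:3,3]
E
python3 - <<'E'
from h import *
s=manip.read_state(); print(s['time'],s['position'],s['eef_rot'],s['gripper_width'],manip.hold_point_z)
for n in ('scene','side','wrist'):
    c=cap(n); save(c,n+'0.png'); print(n,c['fx'],c['k1'],np.linalg.inv(c['camera_from_world'])[:3].round(2).tolist(),(c['range_z']>0).mean())
    if n!='wrist':
        for q in ('base','tank','lid','rack','supply','reagent','tipbox','timer','cassette0'):
            print(q,[(round(d['score'],2),[int(x) for x in d['box']]) for d in vision.boxes_of(q,n)[:5]])
print(manip.read_state()['time'])
E
```

```text
pics
0.0 [ 285.87083759 -583.22882391  221.63530209] [ 9.74142289e-01  2.25933873e-01 -2.61225737e-04 -7.85480922e-04] 1.001388961985829 18.700000000000003
scene 383.8669584109339 -0.0694882441594109 [[0.46, 0.59, -0.67, 1285.67], [0.89, -0.29, 0.35, -342.02], [0.01, -0.75, -0.66, 745.69]] 0.99603125
base [(0.79, [305, 168, 378, 211])]
tank [(0.97, [119, 200, 200, 265])]
lid [(0.66, [222, 175, 291, 227]), (0.38, [120, 197, 199, 267])]
rack [(0.65, [172, 265, 231, 311])]
supply [(0.96, [296, 212, 349, 261])]
reagent [(0.59, [402, 156, 429, 210])]
tipbox [(0.66, [172, 263, 229, 312])]
timer [(0.75, [368, 208, 397, 229]), (0.64, [120, 197, 200, 269])]
cassette0 [(0.77, [398, 124, 418, 151]), (0.65, [382, 129, 408, 159]), (0.56, [379, 133, 398, 162])]
side 403.67478063947317 -4.540656653086228e-05 [[-0.82, -0.41, 0.4, 151.62], [-0.57, 0.57, -0.59, 611.81], [0.02, -0.71, -0.7, 808.76]] 0.99595703125
base [(0.68, [262, 220, 349, 296]), (0.33, [391, 123, 436, 175])]
tank [(0.77, [390, 121, 436, 172])]
lid [(0.97, [336, 166, 404, 231])]
rack [(0.73, [213, 325, 299, 397])]
supply [(0.91, [265, 163, 318, 212])]
reagent []
tipbox [(0.64, [328, 117, 370, 153])]
timer [(0.88, [232, 220, 261, 249]), (0.3, [252, 295, 290, 340])]
cassette0 [(0.98, [242, 317, 280, 353]), (0.94, [251, 296, 289, 336]), (0.6, [217, 344, 260, 386])]
wrist 307.36944043850065 0.0013691198024417036 [[0.44, -0.87, -0.23, 349.84], [-0.9, -0.43, -0.11, -552.59], [-0.0, 0.26, -0.97, 385.85]] 0.99573046875
1.05
```

View pics/scene0.png

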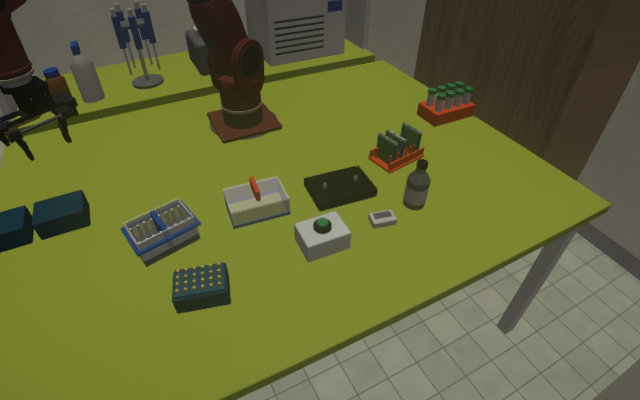

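View pics/side0.png

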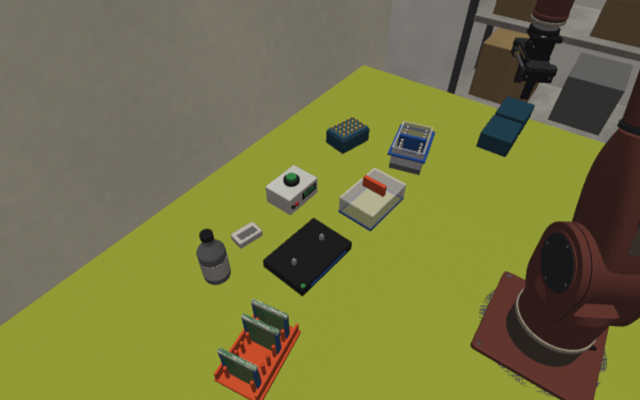

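The scene image shows the tank at (160,230), lid (257,200), base (340,188), supply (322,235), and the rack at (397,152) with 3 cassettes. The side image agrees: rack (257,350), base (307,255), lid (372,198), tank (411,147).

```bash
cat > m1.py <<'E'
from h import *
B={'scene':dict(tank=[115,195,205,270],lid=[218,172,295,230],base=[300,164,382,214],rack=[365,120,428,172],supply=[292,212,353,261],reagent=[400,156,432,212],timer=[366,206,400,230],tipbox=[168,258,234,314]),
'side':dict(tank=[385,118,440,178],lid=[333,162,408,232],base=[258,216,353,296],rack=[210,298,303,399],supply=[262,163,322,214],reagent=[196,226,236,286],timer=[230,218,264,250],tipbox=[322,113,372,155])}
Z=dict(tank=(50,90),lid=(40,100),base=(24,36),rack=(20,60),supply=(50,64),reagent=(20,160),timer=(15,30),tipbox=(50,80))
cs={n:cap(n) for n in B}; Ps={n:pts(c) for n,c in cs.items()}
for k in Z:
    for n in B:
        l,t,r,b=B[n][k]; P=Ps[n][t:b,l:r].reshape(-1,3); P=P[np.isfinite(P).all(1)]
        print(k,n,'z hist',np.histogram(P[:,2],bins=np.arange(-10,161,10))[0].tolist())
        Q=P[(P[:,2]>Z[k][0])&(P[:,2]<Z[k][1])]
        if len(Q)>10:
            (c,s,a)=cv2.minAreaRect(Q[:,:2].astype(np.float32)); print('   ',np.round(c,1),np.round(s,1),round(a,1),'med z',np.median(Q[:,2]).round(1))
E
python3 m1.py
```

```text
tank scene z hist [2631, 952, 289, 338, 314, 236, 624, 581, 656, 108, 0, 0, 0, 0, 0, 0, 0]
    [ 571.4 -368.4] [249.9 171.4] 12.7 med z 65.9
tank side z hist [886, 686, 91, 86, 138, 178, 327, 425, 368, 97, 0, 0, 0, 0, 0, 0, 0]
    [ 489.3 -330.9] [114.2 276.2] 13.9 med z 66.0
lid scene z hist [1782, 355, 161, 162, 181, 170, 1491, 30, 25, 42, 53, 0, 0, 0, 0, 0, 0]
    [ 541.3 -129.1] [164.  210.4] 84.5 med z 56.8
lid side z hist [1339, 1375, 205, 204, 171, 166, 1174, 372, 66, 68, 92, 0, 0, 0, 0, 0, 0]
    [ 489.7 -123.7] [167.5 110.2] 85.2 med z 59.0
base scene z hist [1797, 256, 197, 1713, 97, 15, 17, 0, 0, 0, 0, 0, 0, 0, 0, 0, 0]
    [528.4 125.4] [186.5 132.4] 84.9 med z 27.5
base side z hist [1706, 2217, 230, 1650, 1737, 31, 0, 0, 0, 0, 0, 0, 0, 0, 0, 0, 0]
    [524.7 126.6] [188.  131.9] 85.1 med z 30.1
rack scene z hist [1298, 375, 144, 166, 200, 143, 127, 121, 139, 176, 236, 4, 5, 22, 30, 76, 2]
    [459.4 383.7] [ 99.  162.4] 9.0 med z 36.2
rack side z hist [1662, 3344, 1067, 378, 651, 343, 344, 241, 248, 270, 441, 373, 0, 0, 0, 0, 0]
    [457.5 383.3] [ 97.9 161. ] 9.4 med z 
[... 387 characters left out ...]
1. ] [ 64.4 245.5] 62.3 med z 83.1
reagent side z hist [434, 613, 83, 89, 80, 77, 76, 79, 96, 85, 150, 177, 122, 49, 31, 86, 66]
    [675.7 249.8] [ 61.9 150.7] 10.0 med z 93.3
timer scene z hist [400, 89, 207, 119, 0, 0, 0, 0, 0, 0, 0, 0, 0, 0, 0, 0, 0]
    [696.1 164.5] [67.8 45.5] 76.4 med z 19.6
timer side z hist [264, 381, 113, 325, 0, 0, 0, 0, 0, 0, 0, 0, 0, 0, 0, 0, 0]
    [690.7 167.6] [69.4 49.9] 73.7 med z 21.9
tipbox scene z hist [968, 446, 156, 170, 151, 356, 1181, 258, 0, 0, 0, 0, 0, 0, 0, 0, 0]
    [ 710.4 -337.8] [111.6  82.3] 73.8 med z 55.3
tipbox side z hist [590, 500, 105, 106, 112, 145, 406, 130, 0, 0, 0, 0, 0, 0, 0, 0, 0]
    [ 707.2 -333.9] [117.4  82.1] 77.1 med z 56.3
```

```bash
cat >> h.py <<'E'
def yaw_of(q):
    from scipy.spatial.transform import Rotation as R
    x=R.from_quat(q).as_matrix()[:,0]; return np.degrees(np.arctan2(x[1],x[0]))
def plan(x,y,z,yaw=None,half=True):
    """print the jog shares to go from the present pose to a world TCP pose"""
    from scipy.spatial.transform import Rotation as R
    s=manip.read_state(); p=np.array(s['position']); M=R.from_quat(s['eef_rot']).as_matrix()
    d=M.T@(np.array([x,y,z])-p); y0=yaw_of(s['eef_rot'])
    a=0 if yaw is None else (y0-yaw)
    a=(a+90)%180-90 if half else (a+180)%360-180
    n=int(np.ceil(max(np.linalg.norm(d)/200,abs(a)/35,1e-3)))
    print('at',p.round(1),'yaw',round(y0,2),'d_tool',d.round(1),'spin deg',round(a,1),'calls',n)
    print('   share total',(d/300).round(4).tolist(),round(np.radians(a)/2,4))
def red_rect(P,m):
    Q=P[m&np.isfinite(P).all(-1)]; return cv2.minAreaRect(Q[:,:2].astype(np.float32)),Q
E
python3 - <<'E'
from h import *
for n,b in (('scene',[110,190,210,275]),('side',[385,115,445,180])):
    c=cap(n);P=pts(c);hsv=cv2.cvtColor(c['color'],cv2.COLOR_RGB2HSV)
    m=np.zeros(P.shape[:2],bool);m[b[1]:b[3],b[0]:b[2]]=1
    blue=m&(hsv[...,0]>105)&(hsv[...,0]<130)&(hsv[...,1]>120)
    for lo,hi in ((50,66),(70,86)):
        k=blue&(P[...,2]>lo)&(P[...,2]<hi); k=cv2.morphologyEx(k.astype(np.uint8),cv2.MORPH_OPEN,np.ones((2,2)))>0
        r,Q=red_rect(P,k); print(n,lo,len(Q),np.round(r[0],1),np.round(r[1],1),round(r[2],1),np.median(Q,0).round(1))
plan(480,-355,330,None)
E
```

```text
scene 50 285 [ 547.6 -396.7] [196.   93.5] 71.4 [ 552.2 -409.5   57.8]
scene 70 101 [ 510.6 -382.7] [82.5 10.4] 14.0 [ 512.4 -382.5   79.3]
side 50 242 [ 507.4 -423.6] [107.1 253.5] 12.9 [ 478.2 -358.3   57. ]
side 70 110 [ 496. -380.] [80.8 19.9] 7.9 [ 495.1 -380.8   75.1]
at [ 286.1 -583.6  222.5] yaw 26.11 d_tool [ 274.8 -119.9 -107.5] spin deg 0 calls 2
   share total [0.9158, -0.3998, -0.3582] 0.0
```

```bash
python3 -c "
from h import *
plan(500,-380,300,12)"
```

```text
at [ 286.1 -583.6  222.5] yaw 26.11 d_tool [281.7 -88.7 -77.5] spin deg 14.1 calls 2
   share total [0.939, -0.2956, -0.2582] 0.1232
```

```bash
J="python3 -m jog"; python3 -m jog '[0.13,-0.04,-0.12,0, 0.25,-0.08,-0.2,0, 0.37,-0.12,-0.258,0, 0.5,-0.16,-0.258,0, 0.6,-0.19,-0.258,0]' 1 20
python3 -m jog '[0.11,-0.04,0,0.03, 0.22,-0.07,0,0.06, 0.3,-0.09,0,0.09, 0.339,-0.106,0,0.123, 0.339,-0.106,0,0.123]'
python3 - <<'E'
from h import *
c=cap('wrist'); save(c,'w1.png'); np.save('w1.npy',pts(c)); plan(500,-380,300,12)
E
```

```text
time: 1.67
position: [421.5, -454.9, 302.3]
eef_rot: [0.974, 0.225, 0.001, 0.002]
wrist_force: [0.9, -0.5, -0.9]
gripper_width: 0.999
finger_force: 0.0
time: 2.08
position: [500.6, -378.3, 299.6]
eef_rot: [0.994, 0.106, 0.001, -0.001]
wrist_force: [0.4, -0.3, 0.2]
gripper_width: 1.0
finger_force: 0.0
at [ 498.7 -380.7  299.7] yaw 12.24 d_tool [ 1.4 -0.4 -0.3] spin deg 0.2 calls 1
   share total [0.0047, -0.0013, -0.0009] 0.0021
```

View pics/w1.png

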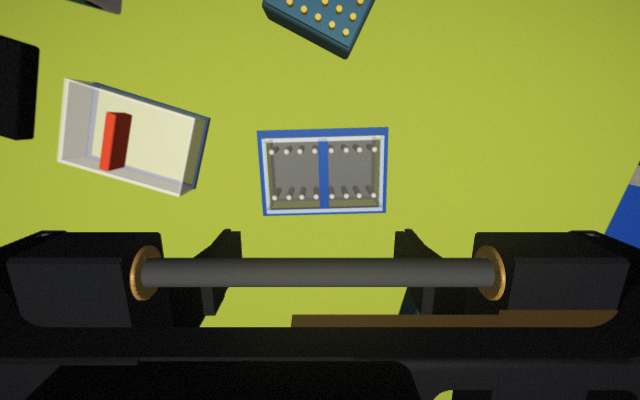

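The wrist picture shows the tank at (258–388,127–215) with its blue rib at (323,172), and the lid at (135,140) with its orange bar at (116,140).

```bash
cat > m2.py <<'E'
from h import *
def fit(P,m,name):
    k=cv2.morphologyEx(m.astype(np.uint8),cv2.MORPH_OPEN,np.ones((2,2)))>0
    n,l,st,_=cv2.connectedComponentsWithStats(k.astype(np.uint8)); 
    if n<2: print(name,'none'); return
    k=l==1+np.argmax(st[1:,4]); r,Q=red_rect(P,k)
    print(name,len(Q),'c',np.round(r[0],1),'size',np.round(r[1],1),'ang',round(r[2],1),'z',np.median(Q[:,2]).round(1)); return r
def tank(c):
    P=pts(c);hsv=cv2.cvtColor(c['color'],cv2.COLOR_RGB2HSV); H=hsv[...,0]
    blue=(H>105)&(H<130)&(hsv[...,1]>120); z=P[...,2]
    return P,blue,H,hsv
if __name__=='__main__':
    c=cap('wrist');P,blue,H,hsv=tank(c);z=P[...,2]
    b=np.zeros_like(blue);b[120:222,250:395]=1
    fit(P,b&blue&(z>50)&(z<66),'ledge'); fit(P,b&blue&(z>70)&(z<90),'rib'); fit(P,b&(z>70)&(z<90),'rim'); fit(P,b&(z>45)&(z<90),'all')
    l=np.zeros_like(blue);l[70:205,50:215]=1
    org=(H<12)&(hsv[...,1]>150)
    fit(P,l&(z>48)&(z<66),'lidtop'); fit(P,l&org&(z>80),'bar')
E
python3 m2.py
```

```text
ledge 1290 c [ 495.8 -394.6] size [130.8 181.2] ang 12.9 z 61.2
rib 607 c [ 502.6 -387.1] size [85.3 13.1] ang 14.0 z 80.9
rim 2586 c [ 500.4 -387.5] size [102.9 157.5] ang 13.7 z 80.7
all 5609 c [ 494.  -389.1] size [133.4 193. ] ang 13.8 z 68.3
lidtop 9767 c [ 481.7 -101.8] size [207.3 131.8] ang 84.9 z 60.3
bar 941 c [ 482.6 -123. ] size [26.8 87.5] ang 69.2 z 92.8
```

```bash
python3 -c "
from h import *
import numpy as np
vision.capture('side');vision.capture('side')
plan(501.5,-387.3,110,13.9)"
```

```text
at [ 496.3 -383.6  299.9] yaw 11.99 d_tool [  4.4   4.6 189.9] spin deg -1.9 calls 1
   share total [0.0147, 0.0152, 0.6329] -0.0167
```

```bash
python3 -m jog '[0.0148,0.0152,0.2,-0.0167,0.0148,0.0152,0.3,-0.0167]'
python3 -c "
from h import *
for i in range(4):
    vision.capture('wrist'); s=manip.read_state(); print(s['time'],s['position'].round(2) if hasattr(s['position'],'round') else s['position'],yaw_of(s['eef_rot']),np.round(s['joint_positions'],4),np.round(s['joint_velocities'],3))"
```

```text
time: 2.45
position: [503.0, -388.3, 218.7]
eef_rot: [0.993, 0.122, 0.002, 0.002]
wrist_force: [0.4, 0.3, -1.4]
gripper_width: 1.003
finger_force: 0.0
2.5 [ 498.9  -385.42  207.04] 13.894363824582923 [ 0.6597  0.3122 -0.0917  1.5239  0.0294  1.3157 -0.7635] [-0.002  0.026  0.003 -0.014 -0.006  0.18  -0.017]
2.55 [ 498.4  -384.93  209.93] 13.85839368073039 [ 0.6595  0.311  -0.0917  1.5196  0.0291  1.3236 -0.7641] [-0.004 -0.046 -0.002 -0.12  -0.004  0.107 -0.007]
2.6 [ 499.93 -385.66  214.17] 13.850573736057378 [ 0.6593  0.3086 -0.0918  1.514   0.0289  1.3269 -0.7644] [-0.006 -0.046 -0.005 -0.1   -0.003  0.032 -0.007]
2.65 [ 501.56 -386.33  217.33] 13.856256575080339 [ 0.659   0.3066 -0.092   1.5101  0.0288  1.3277 -0.7647] [-0.008 -0.032 -0.005 -0.058 -0.001  0.002 -0.004]
```

```bash
python3 -m jog '[0,0,-0.05,0,0,0,-0.05,0,0,0,-0.05,0,0,0,-0.05,0,0,0,-0.05,0]'
python3 - <<'E'
from h import *
from m2 import *
for i in range(2):
    c=cap('wrist');P,blue,H,hsv=tank(c);z=P[...,2]
    b=np.hypot(P[...,0]-501,P[...,1]+387)<112
    fit(P,b&blue&(z>50)&(z<66),'ledge'); fit(P,b&blue&(z>72)&(z<90),'rib'); fit(P,b&(z>72)&(z<90),'rim')
    plan(501.5,-387.3,110,13.9)
E
```

```text
time: 3.07
position: [502.7, -385.7, 232.3]
eef_rot: [0.993, 0.121, 0.0, 0.0]
wrist_force: [0.4, -0.3, -0.7]
gripper_width: 1.001
finger_force: 0.0
ledge 1864 c [ 492.5 -389.3] size [136.1 196.2] ang 13.5 z 61.1
rib 928 c [ 503.1 -386.3] size [85.3 12.8] ang 13.7 z 81.0
rim 3776 c [ 499.8 -387.2] size [104.8 158.6] ang 13.6 z 80.8
at [ 502.6 -385.5  232. ] yaw 13.93 d_tool [ -1.5   1.4 122. ] spin deg 0.0 calls 1
   share total [-0.0051, 0.0048, 0.4066] 0.0003
ledge 1792 c [ 492.5 -389. ] size [134.8 197. ] ang 13.9 z 61.2
rib 878 c [ 503.  -386.1] size [85.1 12.8] ang 13.7 z 81.0
rim 3711 c [ 499.3 -387.1] size [104.8 159.3] ang 13.9 z 80.8
at [ 502.6 -385.4  231.7] yaw 13.93 d_tool [ -1.5   1.6 121.7] spin deg 0.0 calls 1
   share total [-0.0049, 0.0053, 0.4056] 0.0003
```

```bash
python3 -m jog '[0,0.003,0.1,0,0,0.003,0.2,0,0,0.003,0.3,0,0,0.003,0.4,0,0,0.003,0.48,0]'
python3 -m jog '[0,0,0.05,0,0,0,0.09,0,0,0,0.12,0,0,0,0.12,0,0,0,0.12,0]'
python3 -m jog '[0,0,0,0,0,0,0,0,0,0,0,0,0,0,0,0,0,0,0,0]' -1 40
python3 -m jog '[0,0,0,0,0,0,0,0,0,0,0,0,0,0,0,0,0,0,0,0]'
```

```text
time: 3.58
position: [502.0, -385.7, 85.2]
eef_rot: [0.993, 0.121, -0.001, -0.001]
wrist_force: [0.1, -0.3, -0.6]
gripper_width: 0.996
finger_force: 0.0
time: 4.0
position: [503.1, -386.4, 52.1]
eef_rot: [0.993, 0.121, 0.0, 0.0]
wrist_force: [0.6, -0.2, -0.0]
gripper_width: 1.002
finger_force: 0.0
time: 4.42
position: [503.1, -386.5, 52.2]
eef_rot: [0.993, 0.121, 0.0, 0.0]
wrist_force: [-0.4, 0.2, -0.4]
gripper_width: 0.706
finger_force: 0.0
time: 4.83
position: [502.9, -386.3, 51.7]
eef_rot: [0.993, 0.121, -0.0, -0.0]
wrist_force: [0.5, 0.2, -0.3]
gripper_width: 0.328
finger_force: 0.0
```

```bash

python3 -m jog '[0,0,0,0,0,0,0,0,0,0,0,0,0,0,0,0,0,0,0,0]'
python3 -m jog '[0,0,-0.02,0,0,0,-0.06,0,0,0,-0.12,0,0,0,-0.2,0,0,0,-0.3,0]'
python3 -m jog '[0,0,-0.1,0,0,0,-0.15,0,0,0,-0.15,0,0,0,-0.15,0,0,0,-0.15,0]'
python3 -c "
from h import *
plan(526.5,126,190,-5)"
```

```text
time: 5.25
position: [502.8, -386.0, 51.7]
eef_rot: [0.993, 0.121, -0.0, -0.0]
wrist_force: [-0.3, 2.7, 0.9]
gripper_width: 0.136
finger_force: 40.0
time: 5.67
position: [501.8, -385.9, 141.8]
eef_rot: [0.993, 0.121, -0.001, -0.001]
wrist_force: [0.8, -0.3, -4.9]
gripper_width: 0.132
finger_force: 40.0
time: 6.08
position: [502.1, -385.9, 185.3]
eef_rot: [0.993, 0.121, -0.001, -0.001]
wrist_force: [-1.3, -0.1, -4.7]
gripper_width: 0.134
finger_force: 40.0
at [ 502.1 -385.9  185.3] yaw 13.93 d_tool [ 146.9 -491.    -4.2] spin deg 18.9 calls 3
   share total [0.4897, -1.6366, -0.0139] 0.1652
```

```bash

python3 -c "
from h import *
plan(456.5,132,190,-5)"
```

```text
at [ 502.1 -385.9  185.3] yaw 13.93 d_tool [  80.4 -513.7   -4. ] spin deg 18.9 calls 3
   share total [0.2681, -1.7122, -0.0134] 0.1652
```

```bash

python3 -m jog '[0.01,-0.06,0,0,0.03,-0.18,-0.01,0,0.05,-0.3,-0.01,0,0.07,-0.43,-0.01,0,0.09,-0.56,-0.01,0]'
python3 -m jog '[0.02,-0.13,0,0,0.04,-0.26,0,0,0.06,-0.39,0,0,0.08,-0.52,0,0,0.1,-0.64,0,0]'
python3 -m jog '[0.02,-0.12,0,0.03,0.04,-0.24,0,0.06,0.06,-0.36,0,0.1,0.075,-0.45,0,0.14,0.078,-0.51,0,0.165]'
python3 -m jog '[0,0,0,0,0,0,0,0,0,0,0,0,0,0,0,0,0,0,0,0]'
python3 - <<'E'
from h import *
c=cap('wrist'); save(c,'w2.png'); plan(456.5,132,190,-5)
E
```

```text
time: 6.5
position: [487.1, -214.9, 187.7]
eef_rot: [0.993, 0.121, -0.001, -0.001]
wrist_force: [1.1, -0.1, -3.8]
gripper_width: 0.135
finger_force: 40.0
time: 6.92
position: [469.8, -21.0, 188.2]
eef_rot: [0.993, 0.122, -0.001, -0.0]
wrist_force: [0.2, 0.8, -4.3]
gripper_width: 0.133
finger_force: 40.0
time: 7.33
position: [455.9, 134.2, 188.4]
eef_rot: [0.999, -0.044, -0.001, -0.0]
wrist_force: [0.4, -0.2, -3.7]
gripper_width: 0.132
finger_force: 40.0
time: 7.75
position: [457.4, 129.8, 189.3]
eef_rot: [0.999, -0.044, -0.0, 0.0]
wrist_force: [0.0, -0.1, -4.5]
gripper_width: 0.137
finger_force: 40.0
at [457.5 130.  189.5] yaw -5.05 d_tool [-1.1 -1.9 -0.5] spin deg -0.1 calls 1
   share total [-0.0038, -0.0065, -0.0017] -0.0005
```

View pics/w2.png

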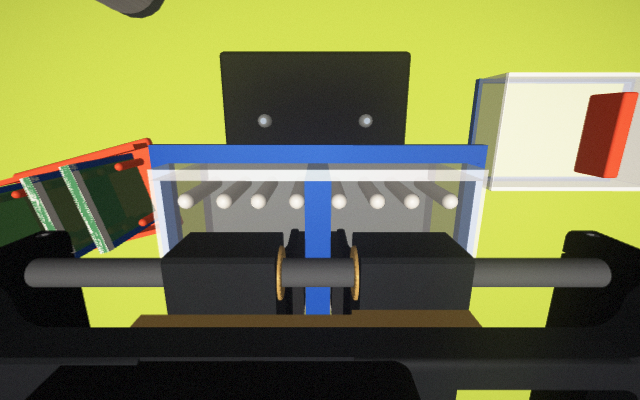

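The picture shows the base's pegs at (264,121) and (366,121), and the tank held level by the rib at (318,240).

```bash
python3 - <<'E'
from h import *
from m2 import fit
for i in range(2):
    c=cap('wrist');P=pts(c);z=P[...,2]
    pk=[]
    for u,v in ((264,121),(366,121)):
        b=np.zeros(z.shape,bool);b[v-14:v+14,u-14:u+14]=1
        k=b&(z>36)&(z<60); Q=P[k]; t=Q[Q[:,2]>Q[:,2].max()-4]; pk.append(t[:,:2].mean(0)); print(len(Q),Q.mean(0).round(1),'tip',t.mean(0).round(1),len(t), 'rect',[np.round(x,1) for x in cv2.minAreaRect(Q[:,:2].astype(np.float32))])
        # tip by pixels: brightest centroid at tip height
    b=np.zeros(z.shape,bool);b[40:145,200:420]=1
    fit(P,b&(z>22)&(z<35),'base')
    pk=np.array(pk); m=pk.mean(0); d=pk[0]-pk[1]; print('centre',m.round(1),'dist',np.hypot(*d).round(1),'yaw',np.degrees(np.arctan2(d[1],d[0])).round(2)-90)
    hsv=cv2.cvtColor(c['color'],cv2.COLOR_RGB2HSV); blue=(hsv[...,0]>105)&(hsv[...,0]<130)&(hsv[...,1]>120)
    bb=np.zeros_like(blue);bb[183:228,290:345]=1; fit(P,bb&blue&(z>190),'rib')
    bb[:]=0;bb[140:166,140:500]=1; fit(P,bb&blue&(z>150),'ledge'); bb[:]=0; bb[166:185,140:500]=1; fit(P,bb&(z>190),'rim+x')
    plan(m[0],m[1],105,-5)
E
```

```text
145 [530.3 175.2  43.6] tip [530.3 175.6  45.3] 78 rect [array([530.2, 175.8]), array([12. , 12.5]), np.float64(39.6)]
146 [521.7  77.2  43.4] tip [521.7  77.1  45.7] 58 rect [array([521.6,  76.6]), array([12.1, 12.3]), np.float64(15.6)]
base 16578 c [545.9 119.4] size [192.7  91.2] ang 85.0 z 31.1
centre [526.  126.4] dist 98.9 yaw -4.939999999999998
rib 1159 c [478.8 126.4] size [13.8 43.6] ang 89.2 z 218.9
ledge 6281 c [501.8  81.8] size [255.7  25.6] ang 79.7 z 199.0
rim+x 5464 c [489.9  82.8] size [255.9  32.3] ang 78.6 z 218.7
at [457.5 130.2 189.6] yaw -5.04 d_tool [68.6 -2.2 84.6] spin deg -0.0 calls 1
   share total [0.2287, -0.0074, 0.282] -0.0003
144 [530.4 175.3  43.7] tip [530.3 175.9  45.6] 70 rect [array([530.4, 175.7]), array([12.3, 12. ]), np.float64(60.2)]
144 [521.7  77.1  43.6] tip [521.7  76.5  45.7] 61 rect [array([521.6,  76.9]), array([12.1, 12.4]), np.float64(84.7)]
base 16548 c [545.8 119.5] size [193.3  91.9] ang 85.4 z 31.1
centre [526.  126.2] dist 99.8 yaw -4.959999999999994
rib 1169 c [478.5 126.5] size [13.8 43.9] ang 88.9 z 219.1
ledge 6266 c [502.  82.] size [256.   25.4] ang 79.6 z 199.1
rim+x 5459 c [489.9  82.9] size [256.7  32.4] ang 78.7 z 218.8
at [457.5 130.3 189.7] yaw -5.03 d_tool [68.6 -1.9 84.7] spin deg -0.0 calls 1
   share total [0.2288, -0.0063, 0.2823] -0.0002
```

```bash
python3 - <<'E'
from h import *
c=cap('wrist');P=pts(c);z=P[...,2]; print(c['cx'],c['cy'])
hsv=cv2.cvtColor(c['color'],cv2.COLOR_RGB2HSV); blue=(hsv[...,0]>105)&(hsv[...,0]<130)&(hsv[...,1]>120)
s=manip.read_state(); a=np.radians(yaw_of(s['eef_rot'])); ex=np.array([np.cos(a),np.sin(a)]); ey=np.array([ex[1],-ex[0]])  # tool y
def tool(p): q=p[...,:2]-np.array(s['position'])[:2]; return np.stack([q@ex,q@ey],-1)
T=tool(P)
for r in (150,155,160):
    k=np.where(blue[r]&(abs(z[r]-199)<6))[0]; print('ledge row',r,k.min(),k.max(),T[r,[k.min(),k.max()]].round(1).tolist(),z[r,k].mean().round(1))
for r in (190,200,210,220):
    k=np.where(blue[r]&(abs(z[r]-219)<4)&(abs(np.arange(640)-318)<25))[0]; print('rib row',r,k.min(),k.max(),T[r,[k.min(),k.max()]].round(1).tolist())
# front ledge edge, per column topmost ledge pixel
for u in (170,230,300,360,420,475):
    k=np.where(blue[130:165,u]&(abs(z[130:165,u]-199)<5))[0]; print('edge',u,130+k.min(),T[130+k.min()+1,u].round(1))
for r in (172,176):
    k=np.where(abs(z[r]-219)<4)[0]; k=k[(k>130)&(k<510)]; print('rim row',r,k.min(),k.max(),T[r,[k.min(),k.max()]].round(1).tolist())
for u in (200,260,380,440):
    k=np.where(abs(z[150:195,u]-219)<4)[0]; print('rim col',u,150+k.min(),150+k.max(),T[150+k.min(),u].round(1),T[150+k.max(),u].round(1))
print('pegs', tool(np.array([[530.35,175.7],[521.65,76.9]])).round(1))
E
```

```text
317.37371203021604 200.60625689049758
ledge row 150 149 486 [[55.7, -83.2], [55.6, 84.0]] 199.2
ledge row 155 150 486 [[53.1, -83.5], [53.3, 83.8]] 199.1
ledge row 160 151 485 [[50.6, -83.5], [50.6, 84.4]] 199.2
rib row 190 305 330 [[40.3, -5.3], [39.8, 5.9]]
rib row 200 305 330 [[35.3, -5.4], [35.3, 5.9]]
rib row 210 305 330 [[30.5, -5.4], [30.7, 5.9]]
rib row 220 305 330 [[25.8, -5.5], [25.8, 6.0]]
edge 170 145 [ 57.7 -72.2]
edge 230 144 [ 58.1 -43.2]
edge 300 144 [58.1 -8.4]
edge 360 144 [58.1 21.2]
edge 420 145 [57.6 51. ]
edge 475 145 [57.7 77.8]
rim row 172 148 488 [[48.1, -74.1], [48.2, 74.8]]
rim row 176 148 487 [[46.4, -74.2], [46.3, 75.2]]
rim col 200 168 180 [ 49.2 -52.8] [ 44.6 -51.6]
rim col 260 168 180 [ 49.4 -25.5] [ 44.5 -25.2]
rim col 380 169 180 [49.4 27.7] [44.3 28.2]
rim col 440 169 180 [49.4 54.1] [44.6 54.2]
pegs [[ 68.6 -51.4]
 [ 68.6  47.8]]
```

```bash

python3 -m jog '[0.07,-0.003,0,0,0.14,-0.007,0,0,0.2,-0.007,0,0,0.225,-0.007,0,0,0.225,-0.007,0,0]'
python3 -m jog '[0,0,0.07,0,0,0,0.14,0,0,0,0.2,0,0,0,0.25,0,0,0,0.27,0]'
python3 -m jog '[0,0,0,0,0,0,0,0,0,0,0,0,0,0,0,0,0,0,0,0]'
python3 -c "
from h import *
s=manip.read_state();print(s['position'],s['wrist_force'],yaw_of(s['eef_rot']));plan(526-1.1,126.3+0.4,101,-5)"
```

```text
time: 8.37
position: [526.0, 126.6, 189.4]
eef_rot: [0.999, -0.044, -0.0, -0.0]
wrist_force: [0.9, -0.1, -5.0]
gripper_width: 0.133
finger_force: 40.0
time: 8.78
position: [522.6, 126.8, 106.6]
eef_rot: [0.999, -0.043, -0.002, 0.0]
wrist_force: [0.2, 0.3, -4.3]
gripper_width: 0.128
finger_force: 40.0
time: 9.2
position: [525.3, 127.3, 109.7]
eef_rot: [0.999, -0.043, 0.001, -0.0]
wrist_force: [0.2, 0.7, -4.5]
gripper_width: 0.138
finger_force: 40.0
[525.34950442 127.34205199 109.69938355] [ 0.20348311  0.70149513 -4.52648194] -4.980765126663695
at [525.3 127.3 109.7] yaw -4.98 d_tool [-0.4  0.7  8.7] spin deg 0.0 calls 1
   share total [-0.0013, 0.0023, 0.029] 0.0002
```

```bash

python3 -m jog '[-0.001,0.002,0.01,0,-0.001,0.002,0.02,0,-0.001,0.002,0.03,0,-0.001,0.002,0.04,0,-0.001,0.002,0.05,0]'
python3 -m jog '[0,0,0.007,0,0,0,0.014,0,0,0,0.021,0,0,0,0.028,0,0,0,0.035,0]'
python3 -m jog '[0,0,0.004,0,0,0,0.008,0,0,0,0.011,0,0,0,0.011,0,0,0,0.011,0]'
```

```text
time: 9.62
position: [524.4, 126.5, 93.3]
eef_rot: [0.999, -0.043, -0.0, 0.0]
wrist_force: [-0.2, 0.4, -4.4]
gripper_width: 0.132
finger_force: 40.0
time: 10.03
position: [524.5, 126.6, 83.1]
eef_rot: [0.999, -0.043, 0.0, -0.0]
wrist_force: [-0.5, -0.9, -4.6]
gripper_width: 0.132
finger_force: 40.0
time: 10.45
position: [524.4, 126.5, 81.6]
eef_rot: [0.999, -0.043, 0.0, 0.0]
wrist_force: [-8.8, -2.9, 15.0]
gripper_width: 0.132
finger_force: 40.0
```

```bash

python3 -m jog '[0,0,0,0,0,0,0,0,0,0,0,0,0,0,0,0,0,0,0,0]' 0.4
python3 -m jog '[0,0,0,0,0,0,0,0,0,0,0,0,0,0,0,0,0,0,0,0]'
python3 -m jog '[0,0,-0.05,0,0,0,-0.15,0,0,0,-0.25,0,0,0,-0.37,0,0,0,-0.48,0]'
python3 -m jog '[-0.05,0,-0.05,0,-0.1,0,-0.1,0,-0.15,0,-0.15,0,-0.15,0,-0.15,0,-0.15,0,-0.15,0]'
python3 -m jog '[0,0,0,0,0,0,0,0,0,0,0,0,0,0,0,0,0,0,0,0]'
python3 - <<'E'
from h import *
from m2 import fit
c=cap('wrist'); save(c,'w3.png');P,=[pts(c)];z=P[...,2]
hsv=cv2.cvtColor(c['color'],cv2.COLOR_RGB2HSV); blue=(hsv[...,0]>105)&(hsv[...,0]<130)&(hsv[...,1]>120)
b=np.hypot(P[...,0]-526,P[...,1]-126)<100
fit(P,b&blue&(z>105)&(z<125),'rib');fit(P,b&(z>105)&(z<125),'rim');fit(P,b&blue&(z>80)&(z<100),'ledge')
q=b&(z>22)&(z<35)
print(len(P[q]),np.median(P[b&blue&(z>80)&(z<100)][:,2]), np.median(P[q][:,2]) )
print(manip.read_state()['position'])
E
```

```text
time: 10.87
position: [524.6, 126.6, 80.0]
eef_rot: [0.999, -0.043, 0.0, -0.0]
wrist_force: [-0.4, 0.4, -0.3]
gripper_width: 0.427
finger_force: 0.0
time: 11.28
position: [524.5, 126.6, 79.9]
eef_rot: [0.999, -0.043, -0.0, -0.0]
wrist_force: [0.9, 0.2, 0.7]
gripper_width: 0.691
finger_force: 0.0
time: 11.7
position: [524.2, 126.6, 225.8]
eef_rot: [0.999, -0.043, 0.0, -0.0]
wrist_force: [1.5, -0.7, -0.5]
gripper_width: 0.701
finger_force: 0.0
time: 12.12
position: [479.9, 130.7, 269.9]
eef_rot: [0.999, -0.043, 0.001, 0.0]
wrist_force: [0.8, -0.8, -0.2]
gripper_width: 0.696
finger_force: 0.0
time: 12.53
position: [479.7, 130.4, 268.4]
eef_rot: [0.999, -0.043, -0.001, -0.0]
wrist_force: [-0.2, 0.0, 0.4]
gripper_width: 0.696
finger_force: 0.0
rib 983 c [525.1 124.8] size [12.8 86.3] ang 84.8 z 111.0
rim 3722 c [522.6 125.2] size [158.9 101.5] ang 85.1 z 110.9
ledge 2320 c [518.4 114.8] size [190.  138.2] ang 85.0 z 91.2
248 91.12117890090704 29.140295525053432
[479.69851861 130.45867537 268.55188098]
```

View pics/w3.png

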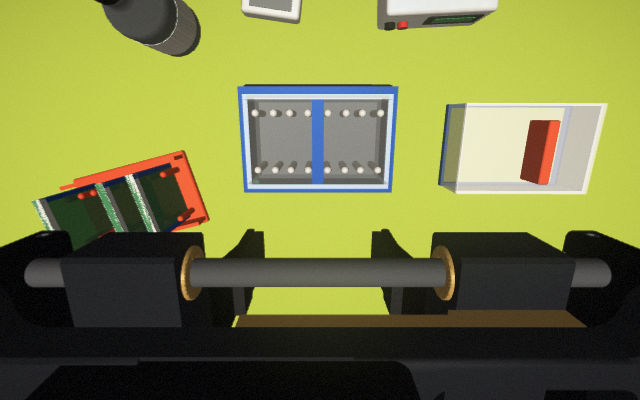

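The picture shows the tank seated on the base (238–398,86–192), the lid at (520,148), and the rack at lower left (120,195) with three cassettes.

```bash
python3 -c "
from h import *
plan(425,378,270,9.2)"
```

```text
at [479.7 130.5 268.6] yaw -4.98 d_tool [ -76.  -241.9   -1.4] spin deg -14.2 calls 2
   share total [-0.2533, -0.8062, -0.0046] -0.1237
```

```bash

python3 -m jog '[-0.03,-0.08,0,0,-0.06,-0.2,0,0,-0.1,-0.32,0,0,-0.14,-0.44,0,0,-0.17,-0.54,0,0]' -0.45
python3 -m jog '[-0.04,-0.11,0,-0.04,-0.083,-0.22,0,-0.08,-0.083,-0.266,0,-0.124,-0.083,-0.266,0,-0.124,-0.083,-0.266,0,-0.124]'
python3 -m jog '[0,0,0,0,0,0,0,0,0,0,0,0,0,0,0,0,0,0,0,0]'
cat > m3.py <<'E'
from h import *
from m2 import fit
from scipy.spatial.transform import Rotation as R
c=cap('wrist'); P=pts(c);z=P[...,2]
import sys
if len(sys.argv)>1: save(c,sys.argv[1])
k=((z>92)&(z<108)&(np.hypot(P[...,0]-458,P[...,1]-383)<110)).astype(np.uint8)
n,l,st,_=cv2.connectedComponentsWithStats(k)
s=manip.read_state();p=np.array(s['position']);a=np.radians(yaw_of(s['eef_rot']));ex=np.array([np.cos(a),np.sin(a)]);ey=np.array([ex[1],-ex[0]])
print('TCP',p.round(1),np.degrees(a).round(2),s['gripper_width'])
for i in range(1,n):
    if st[i,4]<60: continue
    Q=P[l==i]; r=cv2.minAreaRect(Q[:,:2].astype(np.float32)); q=np.array(r[0])-p[:2]
    m=np.median(Q[:,:2],0); 
    d=np.linalg.svd(Q[:,:2]-Q[:,:2].mean(0),full_matrices=False)[2][0]
    print('cass px',st[i].tolist(),'rect',np.round(r[0],1),np.round(r[1],1),round(r[2],1),'pca yaw',np.degrees(np.arctan(d[1]/d[0])).round(1),'z',np.median(Q[:,2]).round(1),'tool',(q@ex).round(1),(q@ey).round(1))
E
python3 m3.py w4.png
```

```text
time: 13.0
position: [441.7, 298.9, 269.1]
eef_rot: [0.999, -0.043, 0.0, -0.0]
wrist_force: [-0.4, -0.7, 0.4]
gripper_width: 0.407
finger_force: 0.0
time: 13.42
position: [424.7, 378.6, 268.5]
eef_rot: [0.997, 0.081, -0.001, -0.0]
wrist_force: [0.3, -1.0, -0.2]
gripper_width: 0.278
finger_force: 0.0
time: 13.83
position: [425.3, 377.4, 269.1]
eef_rot: [0.997, 0.08, 0.0, 0.0]
wrist_force: [-0.5, -0.2, -0.9]
gripper_width: 0.271
finger_force: 0.0
TCP [425.3 377.5 269.1] 9.18 0.2711074337224948
cass px [259, 115, 13, 75, 687] rect [450.3 438.8] [79.2  9. ] 9.5 pca yaw 9.6 z 101.1 tool 34.5 -56.4
cass px [331, 115, 9, 75, 615] rect [462.4 364.1] [79.3  8.6] 9.8 pca yaw 9.5 z 101.0 tool 34.5 19.2
cass px [363, 114, 12, 75, 689] rect [469.3 328.7] [79.1  9. ] 9.5 pca yaw 9.5 z 100.9 tool 35.7 55.3
```

View pics/w4.png

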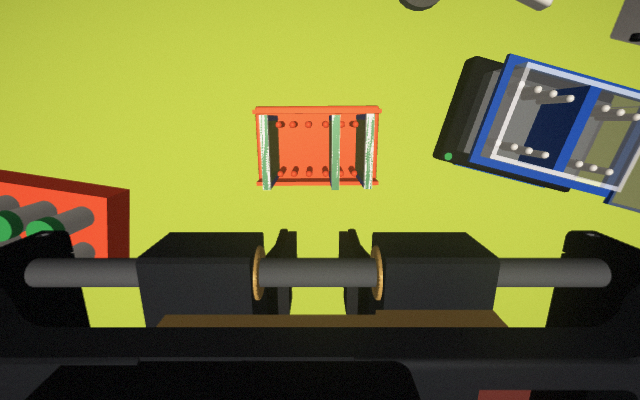

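The picture shows three cassettes, in rack slots at pixels (265,150), (335,150) and (369,150), and the tank at upper right. I check whether it is still on its pegs.

```bash
cat > chk.py <<'E'
from h import *
import sys
n=sys.argv[1] if len(sys.argv)>1 else 'wrist'
c=cap(n);P=pts(c);z=P[...,2]
hsv=cv2.cvtColor(c['color'],cv2.COLOR_RGB2HSV); blue=(hsv[...,0]>105)&(hsv[...,0]<130)&(hsv[...,1]>120)
b=blue&(np.hypot(P[...,0]-526,P[...,1]-126)<140)
for lo,hi in ((50,70),(70,85),(85,100),(103,120)):
    Q=P[b&(z>lo)&(z<hi)]; print(lo,hi,len(Q),np.median(Q,0).round(1) if len(Q) else '', [np.round(x,1) for x in cv2.minAreaRect(Q[:,:2].astype(np.float32))] if len(Q)>5 else '')
E
python3 chk.py; python3 chk.py side;python3 chk.py scene
```

```text
50 70 532 [525.8 132.6  61.5] [array([524. , 102.8]), array([63.1, 83. ]), np.float64(85.0)]
70 85 577 [528.  132.6  78. ] [array([527.4, 148.5]), array([125.6,  84.9]), np.float64(86.7)]
85 100 3321 [515.  157.1  90.9] [array([525.8, 126.8]), array([169.5, 113.9]), np.float64(85.0)]
103 120 1520 [528.6 129.3 110.5] [array([531. , 160.7]), array([86.1, 86.4]), np.float64(81.8)]
50 70 46 [535.3 131.   62.8] [array([532.7, 131.2]), array([ 3.8, 40.7]), np.float64(85.4)]
70 85 61 [528.1 131.7  77.5] [array([508.2, 109.2]), array([120.4,  82.2]), np.float64(85.3)]
85 100 386 [475.1 143.3  90. ] [array([506.7, 130. ]), array([166.8,  79.3]), np.float64(85.0)]
103 120 96 [503.5 130.5 110. ] [array([504.4, 128.9]), array([13.4, 43.4]), np.float64(86.2)]
50 70 0  
70 85 2 [567.7  57.9  84.7] 
85 100 170 [573.4  72.9  87.7] [array([559. ,  99.1]), array([192. ,  95.2]), np.float64(50.6)]
103 120 64 [524.3 125.9 107.8] [array([523.5, 126.2]), array([11.4, 77.5]), np.float64(84.3)]
```

```bash

python3 -m jog '[0.06,0.09,0.05,0,0.12,0.185,0.15,0,0.118,0.185,0.27,-0.003,0.118,0.185,0.38,-0.003,0.118,0.185,0.45,-0.003]'
python3 -m jog '[0,0,0,0,0,0,0,0,0,0,0,0,0,0,0,0,0,0,0,0]'
python3 m3.py w5.png; python3 -c "
from h import *
plan(469.3,328.7,74,9.5)"
```

```text
time: 14.45
position: [468.2, 327.0, 130.5]
eef_rot: [0.997, 0.083, -0.001, 0.001]
wrist_force: [-0.2, 0.4, -0.1]
gripper_width: 0.278
finger_force: 0.0
time: 14.87
position: [469.6, 329.7, 135.8]
eef_rot: [0.997, 0.084, 0.001, -0.001]
wrist_force: [0.6, -0.2, 0.0]
gripper_width: 0.275
finger_force: 0.0
TCP [469.5 329.5 135.5] 9.58 0.2727298661667059
cass px [141, 167, 29, 79, 1411] rect [463.6 440.8] [53.5 10.3] 9.3 pca yaw 8.9 z 100.8 tool 12.7 -110.8
cass px [258, 167, 17, 88, 1146] rect [472.8 365.5] [60.  9.] 9.5 pca yaw 10.1 z 101.0 tool 9.2 -35.0
cass px [313, 166, 13, 92, 1182] rect [477.8 330.1] [63.5  8.4] 9.9 pca yaw 9.7 z 101.1 tool 8.3 0.8
at [469.5 329.5 135.5] yaw 9.58 d_tool [-0.5  0.8 61.5] spin deg 0.1 calls 1
   share total [-0.0016, 0.0026, 0.205] 0.0007
```

View pics/w5.png

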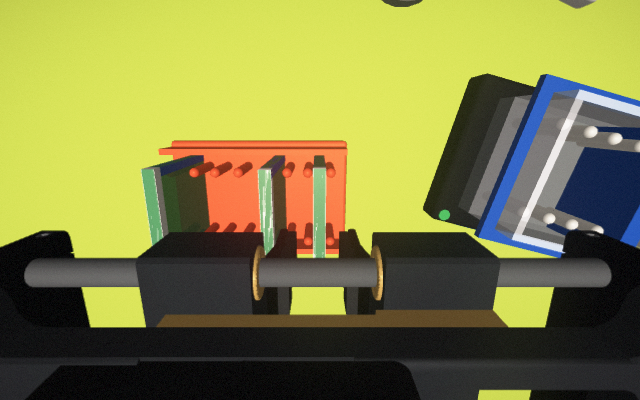

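The picture shows the first cassette (320,210) between the open fingers, with its neighbour (266,210) clear of the left finger.

```bash

python3 -m jog '[0,0.002,0.05,0,0,0.002,0.1,0,0,0.002,0.15,0,0,0.002,0.19,0,0,0.002,0.205,0]'
python3 -m jog '[0,0,0,0,0,0,0,0,0,0,0,0,0,0,0,0,0,0,0,0]' -1 25
python3 -m jog '[0,0,-0.005,0,0,0,-0.015,0,0,0,-0.04,0,0,0,-0.08,0,0,0,-0.13,0]'
python3 -m jog '[0,0,-0.06,0,0,0,-0.13,0,0,0,-0.2,0,0,0,-0.25,0,0,0,-0.27,0]'
python3 -m jog '[0,0,0,0,0,0,0,0,0,0,0,0,0,0,0,0,0,0,0,0]'
python3 -c "
from h import *
t=np.array([525.7,126.3]);a=np.radians(-5)
for y in (-56,-20,20,56):
    p=t+y*np.array([-np.sin(a),np.cos(a)]); print(y,p.round(1))
    plan(p[0],p[1],195,-5)"
```

```text
time: 15.33
position: [468.5, 327.8, 71.2]
eef_rot: [0.997, 0.083, -0.001, 0.0]
wrist_force: [-0.3, -1.2, 0.2]
gripper_width: 0.275
finger_force: 0.0
time: 15.75
position: [469.5, 328.7, 73.5]
eef_rot: [0.997, 0.083, 0.001, -0.0]
wrist_force: [-1.1, -0.6, 4.5]
gripper_width: 0.095
finger_force: 25.0
time: 16.17
position: [468.5, 328.1, 112.1]
eef_rot: [0.997, 0.084, -0.001, 0.0]
wrist_force: [-1.5, 0.2, -1.0]
gripper_width: 0.092
finger_force: 25.0
time: 16.58
position: [469.8, 329.3, 196.1]
eef_rot: [0.996, 0.084, 0.002, -0.001]
wrist_force: [0.1, 0.6, -1.6]
gripper_width: 0.088
finger_force: 25.0
time: 17.0
position: [468.6, 328.0, 191.6]
eef_rot: [0.997, 0.084, -0.001, 0.0]
wrist_force: [0.1, 0.2, -0.7]
gripper_width: 0.088
finger_force: 25.0
-56 [520.8  70.5]
at [468.6 328.  191.6] yaw 9.58 d_tool [  8.7 262.6  -3.4] spin deg 14.6 calls 2
   share total [0.0288, 0.8753, -0.0112] 0.1273
-20 [524.  106.4]
at [468.6 328.  191.6] yaw 9.58 d_tool [ 17.7 227.8  -3.4] spin deg 14.6 calls 2
   share total [0.0591, 0.7592, -0.0113] 0.1273
20 [527.4 146.2]
at [468.6 328.  191.6] yaw 9.58 d_tool [ 27.8 189.   -3.4] spin deg 14.6 calls 1
   share total [0.0926, 0.6301, -0.0114] 0.1273
56 [530.6 182.1]
at [468.6 328.  191.6] yaw 9.58 d_tool [ 36.8 154.2  -3.4] spin deg 14.6 calls 1
   share total [0.1228, 0.514, -0.0115] 0.1273
```

```bash

python3 -m jog '[-0.01,0.1,0,0.03,-0.03,0.22,0,0.06,-0.05,0.35,0,0.09,-0.07,0.48,0,0.12,-0.08,0.6,0,0.127]'
python3 -m jog '[0,0.08,0,0,0,0.12,0,0,0,0.12,0,0,0,0.12,0,0,0,0.12,0,0]'
python3 -m jog '[0,0,0,0,0,0,0,0,0,0,0,0,0,0,0,0,0,0,0,0]'
python3 - <<'E'
from h import *
c=cap('wrist'); save(c,'w6.png'); plan(524,106.4,195,-5)
E
```

```text
time: 17.42
position: [474.5, 144.6, 192.1]
eef_rot: [0.999, -0.045, -0.0, 0.0]
wrist_force: [1.6, 0.4, -0.2]
gripper_width: 0.095
finger_force: 25.0
time: 17.83
position: [472.0, 112.1, 192.4]
eef_rot: [0.999, -0.043, -0.0, -0.0]
wrist_force: [0.1, -0.1, -1.0]
gripper_width: 0.093
finger_force: 25.0
time: 18.25
position: [472.1, 111.3, 192.4]
eef_rot: [0.999, -0.043, -0.0, -0.0]
wrist_force: [-0.3, 0.1, -0.8]
gripper_width: 0.092
finger_force: 25.0
at [472.1 111.1 192.4] yaw -4.95 d_tool [52.1  0.2 -2.6] spin deg 0.0 calls 1
   share total [0.1738, 0.0008, -0.0086] 0.0004
```

View pics/w6.png

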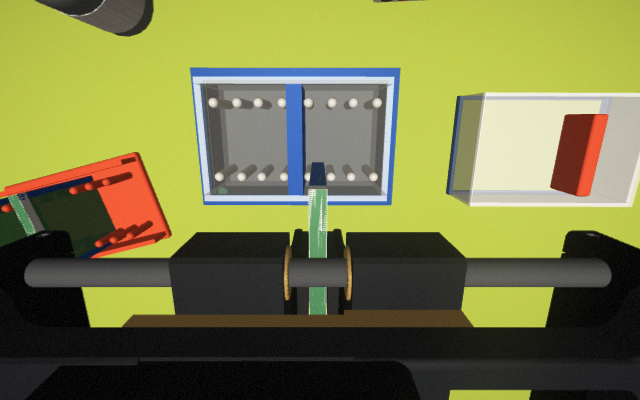

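The picture shows the cassette held upright (318,240), the tank (190–400,68–205), and the far posts in row 103; slot 1 lies between the posts at 308 and 331.

```bash
cat > m4.py <<'E'
from h import *
from scipy.spatial import cKDTree
c=cap('wrist');P=pts(c);z=P[...,2]
s=manip.read_state();p=np.array(s['position']);a=np.radians(yaw_of(s['eef_rot']));ex=np.array([np.cos(a),np.sin(a)]);ey=np.array([ex[1],-ex[0]])
def tool(q): q=q[...,:2]-p[:2]; return np.stack([q@ex,q@ey],-1)
# posts: tops at ~100 mm, white
hsv=cv2.cvtColor(c['color'],cv2.COLOR_RGB2HSV)
t0=np.array([525.8,126.3]);ay=np.radians(-5);Rm=np.array([[np.cos(ay),-np.sin(ay)],[np.sin(ay),np.cos(ay)]])
loc=(P[...,:2]-t0)@Rm
k=((z>97)&(z<106)&(hsv[...,1]<60)&(abs(loc[...,0])<40)&(abs(loc[...,1])<72)).astype(np.uint8)
n,l,st,_=cv2.connectedComponentsWithStats(k)
obs=[];
for i in range(1,n):
    if 8<=st[i,4]<400:
        Q=P[l==i]; obs.append(cv2.minAreaRect(loc[l==i].astype(np.float32))[0])
mod=np.array([[x,y] for x in(-30,30) for y in(-65.5,-46.5,-29.5,-10.5,10.5,29.5,46.5,65.5)])
if obs:
    obs=np.array(obs); d,j=cKDTree(mod).query(obs); g=d<6; e=(obs-mod[j])[g]
    off=np.median(e,0); print('posts',g.sum(),'offset of tank (tank frame)',off.round(2),'spread',e.std(0).round(2))
    for sx in (-30,30):
        w=g&(mod[j][:,0]==sx); print('  row',sx,w.sum(),(obs-mod[j])[w].mean(0).round(2) if w.any() else '')
Q=P[(hsv[...,2]>0)&(abs(z-110.9)<3)&(abs(loc[...,0])<52)&(abs(loc[...,1])<80)]
b=(hsv[...,0]>105)&(hsv[...,0]<130)&(hsv[...,1]>120)&(abs(z-110.9)<4)&(abs(loc[...,1])<15)&(abs(loc[...,0])<46)
if b.any(): 
    r=cv2.minAreaRect(loc[b].astype(np.float32)); print('rib rect (tank frame)',[np.round(v,1) for v in r], 'median y',np.median(loc[b][:,1]).round(1))
# held cassette top: tool frame
T=tool(P); top=(abs(T[...,1])<12)&(abs(T[...,0])<60)&(z>p[2]+5)&(z<p[2]+45)&(hsv[...,2]>90)
Q=P[top]
if len(Q)>30:
    zt=np.percentile(Q[:,2],90); w=top&(abs(z-zt)<4); q=T[w]; f=q[q[:,0]>12]
    print('held: top z-TCP',(zt-p[2]).round(1),'x max',np.percentile(q[:,0],99.5).round(1),'y range',np.percentile(f[:,1],[2,50,98]).round(1), 'slope deg',np.degrees(np.polyfit(f[:,0],f[:,1],1)[0]).round(1))
for y in (-56,-20,20,56):
    o=off if len(obs) else np.zeros(2); q=tool((t0+Rm@(np.array([0,y])+o))[None])[0]; print('slot y',y,'in tool',q.round(1),'shares',(q/300).round(4))
print('TCP',p.round(1),np.degrees(a).round(2))
E
python3 m4.py
```

```text
posts 12 offset of tank (tank frame) [ 0.86 -1.45] spread [0.27 0.38]
  row -30 6 [ 1.16 -1.4 ]
  row 30 6 [ 0.67 -1.37]
rib rect (tank frame) [array([ 1. , -1.5]), array([85., 12.]), np.float64(0.1)] median y -1.6
held: top z-TCP 28.4 x max 40.1 y range [-3.9  0.2  4. ] slope deg 0.1
slot y -56 in tool [53.  37.6] shares [0.1766 0.1254]
slot y -20 in tool [53.   1.6] shares [0.1767 0.0054]
slot y 20 in tool [ 53.  -38.4] shares [ 0.1768 -0.1279]
slot y 56 in tool [ 53.1 -74.4] shares [ 0.1768 -0.2479]
TCP [472.1 111.1 192.5] -4.96
```

```bash

python3 -m jog '[0.06,0.002,0,0,0.12,0.005,0,0,0.165,0.005,0,0,0.1765,0.005,0,0,0.1765,0.005,0,0]'
python3 -m jog '[0,0,0.03,0,0,0,0.06,0,0,0,0.06,0,0,0,0.06,0,0,0,0.06,0]'
python3 -m jog '[0,0,0,0,0,0,0,0,0,0,0,0,0,0,0,0,0,0,0,0]'
python3 m4.py
```

```text
time: 18.77
position: [525.1, 104.7, 192.1]
eef_rot: [0.999, -0.044, -0.0, -0.0]
wrist_force: [-0.6, -0.6, -1.5]
gripper_width: 0.088
finger_force: 25.0
time: 19.18
position: [524.4, 104.9, 174.5]
eef_rot: [0.999, -0.043, -0.0, 0.0]
wrist_force: [0.0, -0.5, -0.9]
gripper_width: 0.086
finger_force: 25.0
time: 19.6
position: [524.8, 104.9, 174.6]
eef_rot: [0.999, -0.043, 0.0, -0.0]
wrist_force: [0.4, -0.5, -1.4]
gripper_width: 0.089
finger_force: 25.0
posts 6 offset of tank (tank frame) [ 1.18 -1.46] spread [0.1  0.32]
  row -30 0 
  row 30 6 [ 1.16 -1.49]
rib rect (tank frame) [array([ 8.8, -1.5]), array([12.1, 69.4]), np.float64(89.7)] median y -1.5
held: top z-TCP 28.4 x max 40.1 y range [-3.9  0.3  4.1] slope deg 0.2
slot y -56 in tool [ 0.3 36. ] shares [0.0009 0.12  ]
slot y -20 in tool [0.3 0. ] shares [0.001 0.   ]
slot y 20 in tool [  0.3 -40. ] shares [ 0.001  -0.1333]
slot y 56 in tool [  0.3 -76. ] shares [ 0.0011 -0.2533]
TCP [524.8 104.8 174.6] -4.98
```

```bash

python3 -m jog '[0,0,0.03,0,0,0,0.06,0,0,0,0.09,0,0,0,0.12,0,0,0,0.15,0]'
python3 -m jog '[0,0,0.01,0,0,0,0.02,0,0,0,0.03,0,0,0,0.04,0,0,0,0.046,0]'
python3 -m jog '[0,0,0.004,0,0,0,0.008,0,0,0,0.011,0,0,0,0.011,0,0,0,0.011,0]'
```

```text
time: 20.07
position: [524.3, 104.8, 128.0]
eef_rot: [0.999, -0.043, -0.0, 0.0]
wrist_force: [0.3, -0.5, -1.5]
gripper_width: 0.088
finger_force: 25.0
time: 20.48
position: [524.8, 104.9, 115.6]
eef_rot: [0.999, -0.043, 0.0, -0.0]
wrist_force: [0.5, 0.3, -0.9]
gripper_width: 0.087
finger_force: 25.0
time: 20.9
position: [524.9, 105.0, 113.4]
eef_rot: [0.999, -0.043, 0.0, 0.0]
wrist_force: [-4.1, -1.1, 7.3]
gripper_width: 0.087
finger_force: 25.0
```

```bash

python3 -m jog '[0,0,0,0,0,0,0,0,0,0,0,0]' -0.6
python3 -m jog '[0,0,-0.03,0,0,0,-0.1,0,0,0,-0.2,0,0,0,-0.3,0,0,0,-0.4,0]'
python3 -m jog '[0,0,-0.1,0,0,0,-0.1,0,0,0,-0.1,0,0,0,-0.1,0,0,0,-0.1,0]' -0.45
python3 - <<'E'
from h import *
c=cap('wrist');P=pts(c);z=P[...,2]
t0=np.array([525.8,126.3]);ay=np.radians(-5);Rm=np.array([[np.cos(ay),-np.sin(ay)],[np.sin(ay),np.cos(ay)]])
loc=(P[...,:2]-t0)@Rm
k=(z>130)&(z<160)&(abs(loc[...,0])<50)&(abs(loc[...,1])<75)
Q=P[k];print('cassette in tank',len(Q),[np.round(v,1) for v in cv2.minAreaRect(loc[k].astype(np.float32))],np.median(Q[:,2]))
# next rack cassette: target at world (462.4,364.1)
plan(462.4,364.1,200,9.5); plan(462.4,364.1,136,9.5)
E
```

```text
time: 21.15
position: [524.9, 104.9, 112.5]
eef_rot: [0.999, -0.043, 0.0, -0.0]
wrist_force: [0.7, 0.0, 0.2]
gripper_width: 0.185
finger_force: 0.0
time: 21.57
position: [524.5, 104.9, 234.4]
eef_rot: [0.999, -0.043, 0.0, -0.0]
wrist_force: [0.6, -0.1, 0.1]
gripper_width: 0.199
finger_force: 0.0
time: 21.98
position: [524.2, 104.7, 261.4]
eef_rot: [0.999, -0.043, -0.001, 0.0]
wrist_force: [0.1, -0.3, -0.6]
gripper_width: 0.276
finger_force: 0.0
cassette in tank 744 [array([  1.3, -21.4]), array([ 7.9, 79.6]), np.float64(89.9)] 141.05067974618981
at [524.1 104.6 261.2] yaw -4.97 d_tool [ -83.9 -253.2   61.3] spin deg -14.5 calls 2
   share total [-0.2795, -0.8439, 0.2043] -0.1263
at [524.1 104.6 261.2] yaw -4.97 d_tool [ -83.7 -253.2  125.3] spin deg -14.5 calls 2
   share total [-0.2791, -0.844, 0.4176] -0.1263
```

```bash

python3 -m jog '[-0.03,-0.1,0,0,-0.07,-0.22,0,0,-0.11,-0.34,0,0,-0.15,-0.46,0,0,-0.19,-0.57,0,0]'
python3 -m jog '[-0.04,-0.1,0.02,-0.04,-0.089,-0.2,0.1,-0.08,-0.089,-0.274,0.18,-0.126,-0.089,-0.274,0.3,-0.126,-0.089,-0.274,0.36,-0.126]'
python3 -m jog '[0,0,0.04,0,0,0,0.055,0,0,0,0.055,0,0,0,0.055,0,0,0,0.055,0]'
python3 -m jog '[0,0,0,0,0,0,0,0,0,0]' 2>/dev/null; python3 -m jog '[0,0,0,0,0,0,0,0,0,0,0,0]'
python3 m3.py;  python3 -c "
from h import *
plan(462.4,364.1,73.5,9.5)"
```

```text
time: 22.45
position: [481.6, 281.9, 261.5]
eef_rot: [0.999, -0.043, -0.001, 0.0]
wrist_force: [1.1, 0.3, 0.6]
gripper_width: 0.276
finger_force: 0.0
time: 22.87
position: [460.7, 364.8, 149.7]
eef_rot: [0.996, 0.084, -0.003, 0.001]
wrist_force: [-0.1, -1.5, -0.6]
gripper_width: 0.275
finger_force: 0.0
time: 23.28
position: [464.1, 364.8, 139.4]
eef_rot: [0.997, 0.082, 0.001, -0.001]
wrist_force: [0.2, 0.2, -0.4]
gripper_width: 0.275
finger_force: 0.0
time: 23.53
position: [463.6, 364.5, 138.6]
eef_rot: [0.997, 0.082, 0.001, -0.0]
wrist_force: [0.3, 0.7, -0.3]
gripper_width: 0.274
finger_force: 0.0
TCP [463.5 364.4 138.4] 9.45 0.27212691269047723
cass px [197, 166, 23, 66, 1101] rect [466.6 441.4] [47.6  9.3] 9.3 pca yaw 9.7 z 100.9 tool 15.6 -75.4
cass px [312, 167, 13, 91, 1177] rect [470.7 365.3] [64.3  8.5] 9.7 pca yaw 9.5 z 101.0 tool 7.2 0.3
at [463.5 364.4 138.4] yaw 9.45 d_tool [-1.2  0.2 64.9] spin deg -0.0 calls 1
   share total [-0.0041, 0.0006, 0.2163] -0.0004
```

```bash

python3 -m jog '[-0.003,0.001,0.05,0,-0.003,0.001,0.1,0,-0.003,0.001,0.15,0,-0.003,0.001,0.195,0,-0.003,0.001,0.216,0]'
python3 -m jog '[0,0,0,0,0,0,0,0,0,0,0,0,0,0,0,0,0,0,0,0]' -1 25
python3 -m jog '[0,0,-0.005,0,0,0,-0.015,0,0,0,-0.04,0,0,0,-0.08,0,0,0,-0.13,0]'
python3 -m jog '[0,0,-0.06,0,0,0,-0.13,0,0,0,-0.2,0,0,0,-0.25,0,0,0,-0.27,0]'
python3 -c "
from h import *
t=np.array([525.8,126.3]);a=np.radians(-5)
p=t+np.array([[np.cos(a),-np.sin(a)],[np.sin(a),np.cos(a)]])@np.array([1-52,20-1.5]); plan(p[0],p[1],192,-5)"
```

```text
time: 24.0
position: [461.9, 363.3, 71.3]
eef_rot: [0.997, 0.082, -0.001, 0.0]
wrist_force: [-0.8, 0.1, -0.1]
gripper_width: 0.269
finger_force: 0.0
time: 24.42
position: [462.9, 364.4, 74.0]
eef_rot: [0.997, 0.082, 0.001, -0.0]
wrist_force: [-1.0, 0.5, 1.7]
gripper_width: 0.089
finger_force: 25.0
time: 24.83
position: [462.1, 363.7, 112.8]
eef_rot: [0.997, 0.083, -0.001, 0.0]
wrist_force: [0.1, -0.1, -2.0]
gripper_width: 0.091
finger_force: 25.0
time: 25.25
position: [463.2, 365.0, 196.8]
eef_rot: [0.997, 0.083, 0.002, -0.001]
wrist_force: [0.2, -1.0, -0.5]
gripper_width: 0.088
finger_force: 25.0
at [463.2 365.  196.8] yaw 9.47 d_tool [-22.3 215.1   4.3] spin deg 14.5 calls 2
   share total [-0.0743, 0.7169, 0.0144] 0.1263
```

```bash

python3 -m jog '[-0.01,0.1,0,0.03,-0.03,0.22,0,0.06,-0.05,0.35,0,0.09,-0.065,0.48,0,0.12,-0.074,0.6,0,0.126]'
python3 -m jog '[0,0.07,0,0,0,0.11,0,0,0,0.117,0,0,0,0.117,0,0,0,0.117,0,0]'
python3 -m jog '[0,0,0,0,0,0,0,0,0,0,0,0,0,0,0,0,0,0,0,0]'
python3 m4.py
```

```text
time: 25.67
position: [469.6, 180.5, 193.2]
eef_rot: [0.999, -0.045, 0.0, 0.0]
wrist_force: [-0.0, -0.3, -1.1]
gripper_width: 0.092
finger_force: 25.0
time: 26.08
position: [467.0, 148.9, 193.3]
eef_rot: [0.999, -0.043, 0.0, -0.0]
wrist_force: [-1.0, 0.3, -1.7]
gripper_width: 0.09
finger_force: 25.0
time: 26.5
position: [467.1, 148.1, 193.0]
eef_rot: [0.999, -0.043, -0.0, -0.0]
wrist_force: [-0.9, 0.3, -1.9]
gripper_width: 0.089
finger_force: 25.0
posts 13 offset of tank (tank frame) [ 0.82 -1.52] spread [0.19 0.38]
  row -30 6 [ 1.05 -1.47]
  row 30 7 [ 0.71 -1.41]
rib rect (tank frame) [array([ 0.8, -1.5]), array([12.1, 85.8]), np.float64(90.0)] median y -1.3
held: top z-TCP 27.9 x max 39.8 y range [-4.   0.2  4. ] slope deg -0.1
slot y -56 in tool [61.2 74.1] shares [0.2039 0.2469]
slot y -20 in tool [61.2 38.1] shares [0.204  0.1269]
slot y 20 in tool [61.2 -1.9] shares [ 0.2041 -0.0065]
slot y 56 in tool [ 61.3 -37.9] shares [ 0.2042 -0.1265]
TCP [467.1 148.  193. ] -4.95
```

```bash

python3 -m jog '[0.06,-0.003,0,0,0.12,-0.007,0,0,0.18,-0.007,0,0,0.204,-0.007,0,0,0.204,-0.007,0,0]'
python3 -m jog '[0,0,0.03,0,0,0,0.06,0,0,0,0.06,0,0,0,0.06,0,0,0,0.06,0]'
python3 -m jog '[0,0,0,0,0,0,0,0,0,0,0,0,0,0,0,0,0,0,0,0]'
python3 m4.py
```

```text
time: 26.97
position: [529.3, 144.2, 192.6]
eef_rot: [0.999, -0.044, -0.0, -0.0]
wrist_force: [-0.7, 0.3, -1.6]
gripper_width: 0.091
finger_force: 25.0
time: 27.38
position: [527.8, 144.6, 175.1]
eef_rot: [0.999, -0.043, -0.0, 0.0]
wrist_force: [0.6, 0.4, -1.1]
gripper_width: 0.088
finger_force: 25.0
time: 27.8
position: [528.3, 144.5, 175.2]
eef_rot: [0.999, -0.043, 0.0, -0.0]
wrist_force: [0.2, 0.1, -1.4]
gripper_width: 0.091
finger_force: 25.0
posts 6 offset of tank (tank frame) [ 1.17 -1.47] spread [0.08 0.33]
  row -30 0 
  row 30 6 [ 1.14 -1.38]
rib rect (tank frame) [array([ 9. , -1.4]), array([68.9, 12.1]), np.float64(0.1)] median y -1.6
held: top z-TCP 27.9 x max 39.8 y range [-3.8 -0.1  4.1] slope deg 0.0
slot y -56 in tool [ 0.2 75.9] shares [0.0006 0.253 ]
slot y -20 in tool [ 0.2 39.9] shares [0.0007 0.133 ]
slot y 20 in tool [ 0.2 -0.1] shares [ 0.0007 -0.0004]
slot y 56 in tool [  0.2 -36.1] shares [ 0.0008 -0.1204]
TCP [528.3 144.6 175.2] -4.98
```

Aligned; lower, release, go back for the third.

```bash

python3 -m jog '[0,0,0.03,0,0,0,0.06,0,0,0,0.09,0,0,0,0.12,0,0,0,0.15,0]'
python3 -m jog '[0,0,0.01,0,0,0,0.02,0,0,0,0.03,0,0,0,0.04,0,0,0,0.046,0]'
python3 -m jog '[0,0,0.004,0,0,0,0.008,0,0,0,0.011,0,0,0,0.011,0,0,0,0.011,0]'
```

```text
time: 28.27
position: [527.9, 144.4, 128.6]
eef_rot: [0.999, -0.043, -0.001, 0.0]
wrist_force: [-0.2, 0.5, -1.7]
gripper_width: 0.091
finger_force: 25.0
time: 28.68
position: [528.4, 144.6, 116.2]
eef_rot: [0.999, -0.043, 0.0, -0.0]
wrist_force: [0.4, -0.4, -1.1]
gripper_width: 0.088
finger_force: 25.0
time: 29.1
position: [528.5, 144.8, 114.0]
eef_rot: [0.999, -0.043, 0.0, -0.0]
wrist_force: [-2.8, 0.2, 6.0]
gripper_width: 0.09
finger_force: 25.0
```

```bash

python3 -m jog '[0,0,0,0,0,0,0,0,0,0,0,0]' -0.6
python3 -m jog '[0,0,-0.03,0,0,0,-0.1,0,0,0,-0.2,0,0,0,-0.3,0,0,0,-0.4,0]'
python3 -m jog '[0,0,-0.1,0,0,0,-0.1,0,0,0,-0.1,0,0,0,-0.1,0,0,0,-0.1,0]' -0.45
cat > m5.py <<'E'
from h import *
c=cap('wrist');P=pts(c);z=P[...,2]
t0=np.array([525.8,126.3]);ay=np.radians(-5);Rm=np.array([[np.cos(ay),-np.sin(ay)],[np.sin(ay),np.cos(ay)]])
loc=(P[...,:2]-t0)@Rm
k=((z>130)&(z<160)&(abs(loc[...,0])<50)&(abs(loc[...,1])<75)).astype(np.uint8)
n,l,st,_=cv2.connectedComponentsWithStats(k)
for i in range(1,n):
    if st[i,4]>80: print('in tank',[np.round(v,1) for v in cv2.minAreaRect(loc[l==i].astype(np.float32))],np.median(z[l==i]).round(1))
E
python3 m5.py; python3 -c "
from h import *
plan(450.3,438.8,200,9.5); plan(450.3,438.8,137,9.5)"
```

```text
time: 29.35
position: [528.5, 144.6, 113.1]
eef_rot: [0.999, -0.043, 0.0, -0.0]
wrist_force: [0.2, 0.6, -0.9]
gripper_width: 0.181
finger_force: 0.0
time: 29.77
position: [528.0, 144.6, 235.0]
eef_rot: [0.999, -0.043, 0.0, -0.0]
wrist_force: [0.5, -0.5, -0.8]
gripper_width: 0.2
finger_force: 0.0
time: 30.18
position: [527.7, 144.3, 262.0]
eef_rot: [0.999, -0.043, -0.001, 0.0]
wrist_force: [0.1, -0.3, -0.8]
gripper_width: 0.277
finger_force: 0.0
in tank [array([ 1.1, 18.6]), array([79.6,  7.9]), np.float64(0.2)] 141.1
in tank [array([  1.2, -21.4]), array([ 8.9, 79.7]), np.float64(89.9)] 140.9
at [527.7 144.3 261.8] yaw -4.97 d_tool [-102.5 -286.7   61.9] spin deg -14.5 calls 2
   share total [-0.3417, -0.9558, 0.2062] -0.1263
at [527.7 144.3 261.8] yaw -4.97 d_tool [-102.4 -286.8  124.9] spin deg -14.5 calls 2
   share total [-0.3413, -0.9559, 0.4162] -0.1263
```

```bash

python3 -m jog '[-0.04,-0.1,0,0,-0.08,-0.22,0,0,-0.12,-0.34,0,0,-0.16,-0.46,0,0,-0.2,-0.57,0,0]'
python3 -m jog '[-0.04,-0.11,0,-0.03,-0.08,-0.22,0.05,-0.06,-0.12,-0.32,0.12,-0.09,-0.141,-0.386,0.2,-0.126,-0.141,-0.386,0.3,-0.126]'
python3 -m jog '[0,0,0.06,0,0,0,0.116,0,0,0,0.116,0,0,0,0.116,0,0,0,0.116,0]'
python3 -m jog '[0,0,0,0,0,0,0,0,0,0,0,0]'
python3 m3.py;  python3 -c "
from h import *
plan(450.3,438.8,73.5,9.5)"
```

```text
time: 30.65
position: [482.2, 321.8, 262.1]
eef_rot: [0.999, -0.043, -0.001, 0.0]
wrist_force: [1.0, -0.6, 0.3]
gripper_width: 0.276
finger_force: 0.0
time: 31.07
position: [447.6, 444.7, 172.2]
eef_rot: [0.996, 0.088, -0.001, -0.002]
wrist_force: [-0.7, 0.3, -0.4]
gripper_width: 0.278
finger_force: 0.0
time: 31.48
position: [451.4, 439.4, 138.9]
eef_rot: [0.997, 0.082, 0.0, -0.0]
wrist_force: [-0.6, -0.1, -0.2]
gripper_width: 0.274
finger_force: 0.0
time: 31.73
position: [451.6, 439.4, 139.2]
eef_rot: [0.997, 0.082, 0.001, -0.0]
wrist_force: [0.4, 0.8, -0.6]
gripper_width: 0.272
finger_force: 0.0
TCP [451.5 439.3 139. ] 9.45 0.27275778968882347
cass px [312, 167, 13, 91, 1162] rect [458.5 440.1] [64.   8.5] 9.3 pca yaw 9.2 z 101.1 tool 7.1 0.4
at [451.5 439.3 139. ] yaw 9.45 d_tool [-1.3  0.4 65.5] spin deg -0.0 calls 1
   share total [-0.0045, 0.0012, 0.2183] -0.0004
```

```bash

python3 -m jog '[-0.003,0.001,0.05,0,-0.003,0.001,0.1,0,-0.003,0.001,0.15,0,-0.003,0.001,0.195,0,-0.003,0.001,0.218,0]'
python3 -m jog '[0,0,0,0,0,0,0,0,0,0,0,0,0,0,0,0,0,0,0,0]' -1 25
python3 -m jog '[0,0,-0.005,0,0,0,-0.015,0,0,0,-0.04,0,0,0,-0.08,0,0,0,-0.13,0]'
python3 -m jog '[0,0,-0.06,0,0,0,-0.13,0,0,0,-0.2,0,0,0,-0.25,0,0,0,-0.27,0]'
python3 -c "
from h import *
t=np.array([525.8,126.3]);a=np.radians(-5)
p=t+np.array([[np.cos(a),-np.sin(a)],[np.sin(a),np.cos(a)]])@np.array([1-55,56-1.5]); plan(p[0],p[1],192,-5)"
```

```text
time: 32.2
position: [450.0, 438.0, 71.1]
eef_rot: [0.997, 0.082, -0.001, 0.001]
wrist_force: [0.2, -0.4, -0.2]
gripper_width: 0.274
finger_force: 0.0
time: 32.62
position: [450.8, 439.2, 73.8]
eef_rot: [0.997, 0.082, 0.001, -0.001]
wrist_force: [-0.9, -0.7, 3.4]
gripper_width: 0.091
finger_force: 25.0
time: 33.03
position: [450.1, 438.3, 112.4]
eef_rot: [0.997, 0.083, -0.0, 0.0]
wrist_force: [-0.5, 0.7, -1.0]
gripper_width: 0.09
finger_force: 25.0
time: 33.45
position: [451.0, 439.8, 196.7]
eef_rot: [0.997, 0.083, 0.002, -0.001]
wrist_force: [-0.3, -0.4, -1.3]
gripper_width: 0.09
finger_force: 25.0
at [451.  439.8 196.7] yaw 9.47 d_tool [-16.5 255.3   4. ] spin deg 14.5 calls 2
   share total [-0.0549, 0.851, 0.0133] 0.1263
```

```bash

python3 -m jog '[-0.01,0.1,0,0.03,-0.02,0.22,0,0.06,-0.03,0.34,0,0.09,-0.04,0.46,0,0.12,-0.05,0.58,0,0.126]'
python3 -m jog '[0.01,0.1,0,0,0.03,0.2,0,0,0.06,0.261,0,0,0.06,0.261,0,0,0.06,0.261,0,0]'
python3 -m jog '[0,0,0,0,0,0,0,0,0,0,0,0,0,0,0,0,0,0,0,0]'
python3 m4.py
```

```text
time: 33.87
position: [463.9, 262.9, 192.9]
eef_rot: [0.999, -0.045, 0.0, 0.0]
wrist_force: [0.5, -0.6, -1.2]
gripper_width: 0.09
finger_force: 25.0
time: 34.28
position: [475.7, 183.7, 193.0]
eef_rot: [0.999, -0.045, 0.0, 0.0]
wrist_force: [-0.2, 0.2, -1.3]
gripper_width: 0.091
finger_force: 25.0
time: 34.7
position: [475.1, 185.7, 192.7]
eef_rot: [0.999, -0.043, -0.0, -0.0]
wrist_force: [0.1, 0.3, -0.7]
gripper_width: 0.089
finger_force: 25.0
posts 11 offset of tank (tank frame) [ 0.98 -1.39] spread [1.28 1.31]
  row -30 5 [ 1.63 -1.35]
  row 30 6 [ 0.29 -0.62]
rib rect (tank frame) [array([ 0.9, -1.3]), array([85.3, 12.4]), np.float64(0.0)] median y -1.0
held: top z-TCP 28.1 x max 39.6 y range [-4.   0.2  4. ] slope deg -0.1
slot y -56 in tool [ 56.4 112. ] shares [0.188  0.3735]
slot y -20 in tool [56.4 76. ] shares [0.1882 0.2535]
slot y 20 in tool [56.5 36. ] shares [0.1883 0.1201]
slot y 56 in tool [56.6  0. ] shares [1.885e-01 1.000e-04]
TCP [475.2 185.5 192.7] -4.92
```

```bash

python3 -m jog '[0.06,0,0,0,0.12,0,0,0,0.17,0,0,0,0.189,0,0,0,0.189,0,0,0]'
python3 -m jog '[0,0,0.03,0,0,0,0.06,0,0,0,0.06,0,0,0,0.06,0,0,0,0.06,0]'
python3 -m jog '[0,0,0,0,0,0,0,0,0,0,0,0,0,0,0,0,0,0,0,0]'
python3 m4.py
```

```text
time: 35.17
position: [532.6, 179.9, 192.3]
eef_rot: [0.999, -0.044, -0.0, -0.0]
wrist_force: [-0.8, -0.5, -1.4]
gripper_width: 0.093
finger_force: 25.0
time: 35.58
position: [531.4, 180.2, 174.8]
eef_rot: [0.999, -0.043, -0.0, 0.0]
wrist_force: [-0.4, -0.3, -0.8]
gripper_width: 0.092
finger_force: 25.0
time: 36.0
position: [531.9, 180.1, 174.9]
eef_rot: [0.999, -0.043, 0.0, -0.0]
wrist_force: [-0.0, -0.8, -0.3]
gripper_width: 0.09
finger_force: 25.0
posts 6 offset of tank (tank frame) [ 0.87 -1.1 ] spread [1.77 1.22]
  row -30 1 [1.76 1.9 ]
  row 30 5 [-0.04 -1.23]
rib rect (tank frame) [array([14.9, -1. ]), array([57.8, 21.2]), np.float64(10.1)] median y -1.0
held: top z-TCP 28.1 x max 39.7 y range [-3.9  0.3  4.1] slope deg -0.2
slot y -56 in tool [ -0.5 111.2] shares [-0.0018  0.3707]
slot y -20 in tool [-0.5 75.2] shares [-0.0018  0.2507]
slot y 20 in tool [-0.5 35.2] shares [-0.0017  0.1174]
slot y 56 in tool [-0.5 -0.8] shares [-0.0017 -0.0026]
TCP [531.9 180.1 174.9] -4.98
```

```bash

python3 -m jog '[0,-0.002,0.02,0,0,-0.002,0.05,0,0,-0.002,0.08,0,0,-0.002,0.11,0,0,-0.002,0.14,0]'
python3 -m jog '[0,0,0.015,0,0,0,0.03,0,0,0,0.04,0,0,0,0.05,0,0,0,0.056,0]'
python3 -m jog '[0,0,0.004,0,0,0,0.008,0,0,0,0.011,0,0,0,0.011,0,0,0,0.011,0]'
```

```text
time: 36.47
position: [531.5, 180.5, 131.3]
eef_rot: [0.999, -0.043, -0.0, 0.0]
wrist_force: [0.8, 0.6, -1.3]
gripper_width: 0.09
finger_force: 25.0
time: 36.88
position: [532.0, 180.7, 115.8]
eef_rot: [0.999, -0.043, 0.0, -0.0]
wrist_force: [0.6, -0.1, -1.6]
gripper_width: 0.09
finger_force: 25.0
time: 37.3
position: [532.2, 180.9, 113.7]
eef_rot: [0.999, -0.043, 0.0, -0.0]
wrist_force: [-2.0, -0.3, 5.4]
gripper_width: 0.091
finger_force: 25.0
```

```bash

python3 -m jog '[0,0,0,0,0,0,0,0,0,0,0,0]' -0.6
python3 -m jog '[0,0,-0.03,0,0,0,-0.1,0,0,0,-0.2,0,0,0,-0.3,0,0,0,-0.4,0]'
python3 -m jog '[0,0,-0.15,0,0,0,-0.2,0,0,0,-0.2,0,0,0,-0.2,0,0,0,-0.2,0]' 0.2
python3 -m jog '[0,0,0,0,0,0,0,0,0,0,0,0]'
python3 m5.py; python3 -c "
from h import *
plan(455,-122,290,-5)"
```

```text
time: 37.55
position: [532.0, 180.7, 112.8]
eef_rot: [0.999, -0.043, 0.0, -0.0]
wrist_force: [-0.5, -0.2, 0.6]
gripper_width: 0.178
finger_force: 0.0
time: 37.97
position: [531.6, 180.7, 234.6]
eef_rot: [0.999, -0.043, -0.0, -0.0]
wrist_force: [0.7, 0.5, -0.7]
gripper_width: 0.202
finger_force: 0.0
time: 38.38
position: [531.6, 180.5, 292.3]
eef_rot: [0.999, -0.043, -0.0, 0.0]
wrist_force: [1.1, -0.3, -1.0]
gripper_width: 0.493
finger_force: 0.0
time: 38.63
position: [531.6, 180.5, 291.8]
eef_rot: [0.999, -0.043, -0.001, 0.0]
wrist_force: [0.9, 0.0, 0.2]
gripper_width: 0.59
finger_force: 0.0
in tank [array([ 1. , 54.9]), array([80.5,  8.3]), np.float64(0.2)] 141.1
in tank [array([ 0.9, 18.5]), array([ 8.8, 80.3]), np.float64(89.9)] 140.9
in tank [array([  1. , -21.3]), array([ 9.2, 80.3]), np.float64(90.0)] 140.7
at [531.6 180.6 292. ] yaw -4.97 d_tool [-50.1 308.1   2.1] spin deg 0.0 calls 2
   share total [-0.167, 1.0269, 0.0071] 0.0003
```

```bash

python3 -m jog '[-0.02,0.1,0,0,-0.04,0.22,0,0,-0.06,0.34,0,0,-0.08,0.46,0,0,-0.1,0.58,0,0]'
python3 -m jog '[-0.02,0.12,0,0,-0.04,0.24,0,0,-0.06,0.35,0,0,-0.067,0.43,0,0,-0.067,0.447,0,0]'
python3 -m jog '[0,0,0,0,0,0,0,0,0,0,0,0,0,0,0,0,0,0,0,0]'
cat > m6.py <<'E'
from h import *
from m2 import fit
import sys
c=cap('wrist');P=pts(c);z=P[...,2]
if len(sys.argv)>3: save(c,sys.argv[3])
x0,y0=float(sys.argv[1]),float(sys.argv[2])
hsv=cv2.cvtColor(c['color'],cv2.COLOR_RGB2HSV);H=hsv[...,0]; b=np.hypot(P[...,0]-x0,P[...,1]-y0)<110
org=((H<14)|(H>172))&(hsv[...,1]>150)&b
zt=np.percentile(z[org],90); print('bar top z',zt.round(1))
fit(P,org&(abs(z-zt)<4),'bar'); fit(P,b&(abs(z-zt+34)<4),'top')
s=manip.read_state();print(np.array(s['position']).round(1),yaw_of(s['eef_rot']).round(2))
E
python3 m6.py 482 -123 w7.png
```

```text
time: 39.1
position: [486.1, 8.4, 292.5]
eef_rot: [0.999, -0.043, -0.0, -0.0]
wrist_force: [0.9, -1.0, -0.6]
gripper_width: 0.604
finger_force: 0.0
time: 39.52
position: [453.8, -126.7, 292.4]
eef_rot: [0.999, -0.047, -0.0, 0.001]
wrist_force: [0.0, -0.1, -0.9]
gripper_width: 0.601
finger_force: 0.0
time: 39.93
position: [455.6, -120.8, 292.7]
eef_rot: [0.999, -0.042, -0.0, -0.0]
wrist_force: [-0.7, -0.7, -0.2]
gripper_width: 0.597
finger_force: 0.0
bar top z 412.9
bar none
top 9842 c [ 374.8 -113.9] size [177.8 239.3] ang 85.1 z 380.5
[ 455.5 -121.   292.6] -4.88
```

View pics/w7.png

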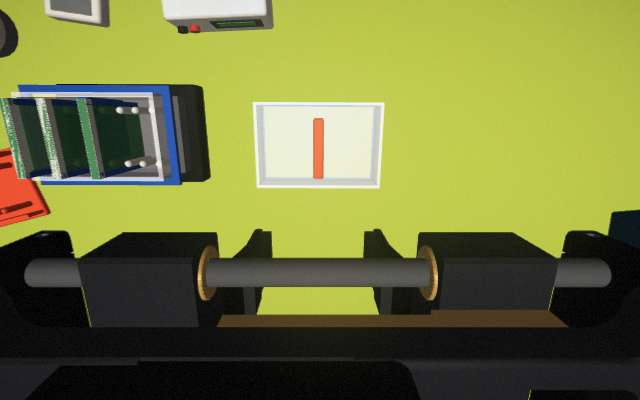

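The picture shows the lid undisturbed at (253–383,102–188), its bar at (319,148), and the tank with three cassettes at left.

```bash
sed -i 's/<110$/<110)\&(z<130/; s/b=np.hypot(\(.*\))<110)&(z<130/b=(np.hypot(\1)<110)\&(z<130)/' m6.py; grep -n 'b=' m6.py; python3 m6.py 485 -123; python3 m6.py 485 -123
```

```text
7:hsv=cv2.cvtColor(c['color'],cv2.COLOR_RGB2HSV);H=hsv[...,0]; b=(np.hypot(P[...,0]-x0,P[...,1]-y0)<110)&(z<130)
bar top z 94.9
bar 581 c [ 487.1 -125. ] size [11.3 73.7] ang 85.4 z 93.9
top 10222 c [ 484.2 -125.9] size [186. 122.] ang 85.2 z 60.1
[ 455.4 -121.2  292.6] -4.9
bar top z 94.9
bar 579 c [ 487.1 -125.2] size [11.4 73.6] ang 85.4 z 93.9
top 10267 c [ 484.8 -126.1] size [185.2 123.4] ang 85.1 z 60.1
[ 455.4 -121.4  292.7] -4.92
```

```bash
python3 -c "
from h import *
plan(487.5,-125.1,67,-4.8)"
python3 -m jog '[0.05,0.005,0.05,0,0.1,0.005,0.15,0,0.106,0.004,0.27,0,0.106,0.004,0.4,0,0.106,0.004,0.5,0]'
python3 -m jog '[0,0,0,0,0,0,0,0,0,0,0,0,0,0,0,0,0,0,0,0]'
python3 - <<'E'
from h import *
c=cap('wrist');P=pts(c);z=P[...,2]
hsv=cv2.cvtColor(c['color'],cv2.COLOR_RGB2HSV);H=hsv[...,0]
s=manip.read_state();p=np.array(s['position']);a=np.radians(yaw_of(s['eef_rot']));ex=np.array([np.cos(a),np.sin(a)]);ey=np.array([ex[1],-ex[0]])
q=P[...,:2]-p[:2];T=np.stack([q@ex,q@ey],-1)
m=((H<14)|(H>172))&(hsv[...,1]>150)&(abs(z-94)<4)&(abs(T[...,1])<30)&(abs(T[...,0])<60)
f=T[m];print('bar front x',np.percentile(f[:,0],[1,99.5]).round(1),'y',np.percentile(f[:,1],[2,50,98]).round(1),'slope',np.degrees(np.polyfit(f[:,0],f[:,1],1)[0]).round(2),len(f))
m=(abs(z-60)<4)&(abs(T[...,1])<100)&(abs(T[...,0])<80); f=T[m]; print('lid top x max',np.percentile(f[:,0],[99,99.8]).round(1),'y',np.percentile(f[:,1],[.3,1,99,99.7]).round(1))
plan(487.5,-125.1,67,-4.8)
E
```

```text
at [ 455.4 -121.4  292.7] yaw -4.92 d_tool [ 32.3   0.9 225.7] spin deg -0.1 calls 2
   share total [0.1076, 0.0031, 0.7522] -0.0011
time: 40.5
position: [486.1, -125.4, 140.0]
eef_rot: [0.999, -0.043, -0.001, -0.0]
wrist_force: [0.5, -1.1, 0.3]
gripper_width: 0.602
finger_force: 0.0
time: 40.92
position: [488.2, -126.1, 144.9]
eef_rot: [0.999, -0.043, 0.002, 0.0]
wrist_force: [0.2, -0.3, 0.2]
gripper_width: 0.607
finger_force: 0.0
bar front x [-30.1  38.3] y [-7.5 -1.8  3.4] slope -0.2 1426
lid top x max [56.9 57. ] y [-82.4 -81.3  77.8  78.7]
at [ 487.9 -126.1  144.5] yaw -4.98 d_tool [-0.7 -1.  77.5] spin deg -0.2 calls 1
   share total [-0.0024, -0.0034, 0.2583] -0.0016
```

```bash

python3 -m jog '[0.01,-0.0063,0.05,0,0.01,-0.0063,0.1,0,0.01,-0.0063,0.16,0,0.01,-0.0063,0.22,0,0.01,-0.0063,0.255,0]'
python3 -m jog '[0,0,0,0,0,0,0,0,0,0,0,0,0,0,0,0,0,0,0,0]' -1 40
python3 -m jog '[0,0,0,0,0,0,0,0,0,0,0,0,0,0,0,0,0,0,0,0]'
python3 -m jog '[0,0,-0.02,0,0,0,-0.06,0,0,0,-0.12,0,0,0,-0.2,0,0,0,-0.3,0]'
python3 -m jog '[0,0,-0.12,0,0,0,-0.2,0,0,0,-0.2,0,0,0,-0.2,0,0,0,-0.2,0]'
python3 -m jog '[0,0,0,0,0,0,0,0,0,0,0,0]'
python3 -c "
from h import *
t=np.array([525.8,126.3]);a=np.radians(-5)
p=t+np.array([[np.cos(a),-np.sin(a)],[np.sin(a),np.cos(a)]])@np.array([1-70,-1.5]); plan(p[0],p[1],225,-5)"
```

```text
time: 41.38
position: [489.8, -124.3, 65.4]
eef_rot: [0.999, -0.043, -0.0, 0.0]
wrist_force: [0.0, -1.2, 0.2]
gripper_width: 0.598
finger_force: 0.0
time: 41.8
position: [490.7, -124.4, 67.2]
eef_rot: [0.999, -0.043, 0.001, 0.0]
wrist_force: [-0.7, 0.2, -0.9]
gripper_width: 0.306
finger_force: 0.0
time: 42.22
position: [490.2, -124.3, 66.5]
eef_rot: [0.999, -0.043, 0.0, 0.0]
wrist_force: [-1.0, 0.1, 4.5]
gripper_width: 0.138
finger_force: 40.0
time: 42.63
position: [488.8, -123.8, 156.5]
eef_rot: [0.999, -0.043, -0.001, -0.0]
wrist_force: [1.0, -0.6, -2.8]
gripper_width: 0.133
finger_force: 40.0
time: 43.05
position: [489.3, -124.1, 215.5]
eef_rot: [0.999, -0.043, -0.001, -0.0]
wrist_force: [0.2, -0.1, -3.3]
gripper_width: 0.131
finger_force: 40.0
time: 43.3
position: [489.4, -124.1, 215.1]
eef_rot: [0.999, -0.043, -0.001, -0.0]
wrist_force: [0.0, -0.0, -2.0]
gripper_width: 0.134
finger_force: 40.0
at [ 489.4 -124.1  215.1] yaw -4.97 d_tool [ -54.4 -251.2   -9.7] spin deg 0.0 calls 2
   share total [-0.1815, -0.8372, -0.0323] 0.0003
```

```bash

python3 -m jog '[-0.03,-0.08,-0.03,0,-0.06,-0.19,-0.032,0,-0.09,-0.3,-0.032,0,-0.12,-0.42,-0.032,0,-0.15,-0.54,-0.032,0]'
python3 -m jog '[-0.02,-0.1,0,0,-0.031,-0.2,0,0,-0.031,-0.28,0,0,-0.031,-0.297,0,0,-0.031,-0.297,0,0]'
python3 -m jog '[0,0,0,0,0,0,0,0,0,0,0,0,0,0,0,0,0,0,0,0]'
cat > m7.py <<'E'
from h import *
import sys
c=cap('wrist'); P=pts(c);z=P[...,2]
if len(sys.argv)>1: save(c,sys.argv[1])
hsv=cv2.cvtColor(c['color'],cv2.COLOR_RGB2HSV);H=hsv[...,0]; blue=(H>105)&(H<130)&(hsv[...,1]>120)
s=manip.read_state();p=np.array(s['position']);a=np.radians(yaw_of(s['eef_rot']));ex=np.array([np.cos(a),np.sin(a)]);ey=np.array([ex[1],-ex[0]])
q=P[...,:2]-p[:2];T=np.stack([q@ex,q@ey],-1)
print('TCP',p.round(1),np.degrees(a).round(2))
def show(n,m):
    f=T[m]
    if len(f)>30: print(n,len(f),'x',np.percentile(f[:,0],[.5,99,99.7]).round(1),'y',np.percentile(f[:,1],[.3,1,99,99.7]).round(1),'z',np.median(z[m]).round(1))
show('lid top',(abs(z-p[2]+7)<4)&(abs(T[...,1])<95)&(abs(T[...,0])<75))
show('bar',((H<14)|(H>172))&(hsv[...,1]>150)&(abs(z-p[2]-27)<5)&(abs(T[...,1])<15)&(abs(T[...,0])<50))
show('ledge',blue&(abs(z-91)<4)&(abs(T[...,1])<130))
show('rim',(abs(z-111)<2.5)&(abs(T[...,1])<100)&(hsv[...,1]<110))
show('rib',blue&(abs(z-111)<3)&(abs(T[...,1])<25))
t=np.array([525.8,126.3])+np.array([[np.cos(-.0873),-np.sin(-.0873)],[np.sin(-.0873),np.cos(-.0873)]])@np.array([1,-1.45]); q=t-p[:2]; print('tank centre in tool (earlier wrist estimate)',(q@ex).round(1),(q@ey).round(1))
E
python3 m7.py w8.png
```

```text
time: 43.72
position: [458.4, 42.4, 225.4]
eef_rot: [0.999, -0.044, -0.0, 0.0]
wrist_force: [1.1, 0.3, -2.4]
gripper_width: 0.136
finger_force: 40.0
time: 44.13
position: [457.3, 132.6, 225.4]
eef_rot: [0.999, -0.042, -0.0, -0.0]
wrist_force: [0.1, -0.9, -1.8]
gripper_width: 0.134
finger_force: 40.0
time: 44.55
position: [457.8, 129.9, 225.8]
eef_rot: [0.999, -0.044, -0.0, 0.0]
wrist_force: [0.2, -0.1, -2.6]
gripper_width: 0.133
finger_force: 40.0
TCP [457.7 130.1 225.8] -5.03
lid top 23134 x [ 1.3 55.2 55.3] y [-80.2 -79.2  79.9  80.9] z 219.3
bar 2194 x [-25.3  36.3  36.4] y [-5.8 -5.6  5.8  6. ] z 253.2
ledge 1633 x [ 52.6 125.3 125.4] y [-84.5 -84.2  82.7  82.9] z 91.2
rim 2252 x [ 53.  117.  117.1] y [-75.8 -75.5  73.9  74.3] z 111.1
rib 962 x [ 53.  111.4 111.5] y [-6.4 -6.4  5.   5. ] z 111.1
tank centre in tool (earlier wrist estimate) 69.1 -0.7
```

View pics/w8.png

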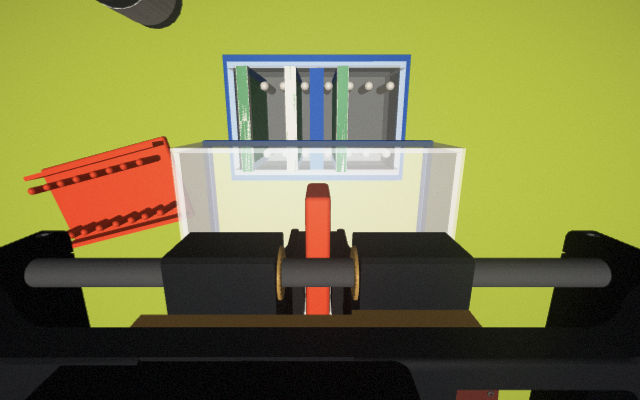

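The picture shows the lid held level over the tank's near half (bar at (317,240)), with the cassettes upright in the tank at (243,118), (290,118) and (342,118).

```bash

python3 -m jog '[0.06,-0.001,0,0,0.12,-0.003,0,0,0.18,-0.003,0,0,0.224,-0.003,0,0,0.224,-0.003,0,0]'
python3 -m jog '[0,0,0,0,0,0,0,0,0,0,0,0,0,0,0,0,0,0,0,0]'
python3 m7.py
python3 -m jog '[0,0,0.02,0,0,0,0.05,0,0,0,0.08,0,0,0,0.11,0,0,0,0.13,0]'
python3 -m jog '[0,0,0.01,0,0,0,0.02,0,0,0,0.02,0,0,0,0.02,0,0,0,0.02,0]'
```

```text
time: 45.02
position: [526.7, 124.6, 225.3]
eef_rot: [0.999, -0.044, 0.0, -0.0]
wrist_force: [-1.1, -0.4, -2.2]
gripper_width: 0.131
finger_force: 40.0
time: 45.43
position: [524.3, 125.8, 226.0]
eef_rot: [0.999, -0.043, 0.0, 0.0]
wrist_force: [0.1, -0.1, -2.6]
gripper_width: 0.134
finger_force: 40.0
TCP [524.4 125.7 226. ] -4.96
lid top 23132 x [ 1.1 55.1 55.2] y [-80.4 -79.4  79.7  80.7] z 219.5
bar 2178 x [-25.5  36.2  36.3] y [-6.  -5.8  5.6  5.8] z 253.4
ledge 1562 x [51.5 59.  59.1] y [-82.1 -81.   82.7  84. ] z 91.1
tank centre in tool (earlier wrist estimate) 2.3 0.8
time: 45.9
position: [524.0, 125.5, 184.9]
eef_rot: [0.999, -0.043, -0.001, 0.0]
wrist_force: [0.4, -0.3, -3.5]
gripper_width: 0.135
finger_force: 40.0
time: 46.32
position: [524.9, 125.8, 181.2]
eef_rot: [0.999, -0.043, 0.0, -0.0]
wrist_force: [0.4, 0.7, -2.1]
gripper_width: 0.132
finger_force: 40.0
```

```bash

python3 -m jog '[0.003,0.003,0,0,0.003,0.003,0.02,0,0.003,0.003,0.035,0,0.003,0.003,0.05,0,0.003,0.003,0.06,0]'
python3 -m jog '[0,0,0.005,0,0,0,0.01,0,0,0,0.015,0,0,0,0.02,0,0,0,0.02,0]'
python3 -m jog '[0,0,0.003,0,0,0,0.005,0,0,0,0.007,0,0,0,0.007,0,0,0,0.007,0]'
```

```text
time: 46.73
position: [525.2, 124.6, 161.8]
eef_rot: [0.999, -0.043, -0.0, 0.0]
wrist_force: [0.7, -0.1, -2.8]
gripper_width: 0.137
finger_force: 40.0
time: 47.15
position: [525.6, 124.8, 156.7]
eef_rot: [0.999, -0.043, 0.0, -0.0]
wrist_force: [-0.4, 0.4, -2.3]
gripper_width: 0.133
finger_force: 40.0
time: 47.57
position: [525.7, 124.8, 156.5]
eef_rot: [0.999, -0.043, 0.001, 0.0]
wrist_force: [-7.2, -2.0, 14.3]
gripper_width: 0.134
finger_force: 40.0
```

Contact at the expected height; release, rise, and check.

```bash

python3 -m jog '[0,0,0,0,0,0,0,0,0,0,0,0,0,0,0,0,0,0,0,0]' 0.2
python3 -m jog '[0,0,-0.03,0,0,0,-0.1,0,0,0,-0.2,0,0,0,-0.3,0,0,0,-0.4,0]'
python3 -m jog '[-0.05,0,-0.06,0,-0.1,0,-0.1,0,-0.1,0,-0.1,0,-0.1,0,-0.1,0,-0.1,0,-0.1,0]' -1
python3 -m jog '[0,0,0,0,0,0,0,0,0,0,0,0,0,0,0,0,0,0,0,0]'
python3 - <<'E'
from h import *
c=cap('wrist'); save(c,'w9.png'); P=pts(c);z=P[...,2]
hsv=cv2.cvtColor(c['color'],cv2.COLOR_RGB2HSV);H=hsv[...,0]; blue=(H>105)&(H<130)&(hsv[...,1]>120)
t0=np.array([525.8,126.3]);ay=np.radians(-5);Rm=np.array([[np.cos(ay),-np.sin(ay)],[np.sin(ay),np.cos(ay)]])
loc=(P[...,:2]-t0)@Rm; near=(abs(loc)<110).all(-1)
m=near&((H<14)|(H>172))&(hsv[...,1]>150)&(abs(z-184)<6); print('bar',[np.round(v,1) for v in cv2.minAreaRect(loc[m].astype(np.float32))],np.median(z[m]))
m=near&(abs(z-150)<5); f=loc[m]; print('top',np.percentile(f,[.5,99.5],axis=0).round(1).tolist(),np.median(z[m]))
A=np.c_[f,np.ones(len(f))]; k=np.linalg.lstsq(A,z[m],rcond=None)[0]; print('tilt rad',k[:2].round(4))
m=near&blue&(abs(z-91)<5); f=loc[m]; print('ledge',np.percentile(f,[.5,99.5],axis=0).round(1).tolist(),np.median(z[m]))
# start button
m=(H>45)&(H<90)&(hsv[...,1]>120)&(abs(P[...,0]-691)<60)&(abs(P[...,1]+20)<70)&(z>55); 
if m.sum()>20: print('button',np.median(P[m],0).round(1),m.sum())
plan(615,-15,250,-5)
E
```

```text
time: 47.98
position: [525.6, 124.7, 154.6]
eef_rot: [0.999, -0.043, -0.0, -0.0]
wrist_force: [-0.6, -0.5, -1.4]
gripper_width: 0.426
finger_force: 0.0
time: 48.4
position: [525.2, 124.8, 276.6]
eef_rot: [0.999, -0.043, 0.0, -0.0]
wrist_force: [1.1, 0.3, 0.0]
gripper_width: 0.595
finger_force: 0.0
time: 48.82
position: [495.8, 127.0, 304.4]
eef_rot: [0.999, -0.044, -0.0, 0.0]
wrist_force: [0.7, -0.3, -0.5]
gripper_width: 0.304
finger_force: 0.0
time: 49.23
position: [495.7, 127.3, 304.4]
eef_rot: [0.999, -0.043, -0.0, -0.0]
wrist_force: [-0.6, -0.6, 0.0]
gripper_width: 0.014
finger_force: 0.0
bar [array([ 1.1, -1.6]), array([68.9, 10.5]), np.float64(0.0)] 184.06318111588564
top [[-51.8, -81.7], [55.0, 78.7]] 150.0964730575311
tilt rad [0.0005 0.001 ]Traceback (most recent call last):
  File "<stdin>", line 9, in <module>
    return _quantile_unchecked(
        a, q, axis, out, overwrite_input, method, keepdims, weights)
    return _ureduce(a,
                    func=_quantile_ureduce_func,
    ...<5 lines>...
                    overwrite_input=overwrite_input,
                    method=method)
    r = func(a, **kwargs)
    result = _quantile(arr,
                       quantiles=q,
    ...<2 lines>...
                       out=out,
                       weights=wgt)
    slices_having_nans = np.isnan(arr[-1, ...])
                                  ~~~^^^^^^^^^
IndexError: index -1 is out of bounds for axis 0 with size 0
```

View pics/w9.png

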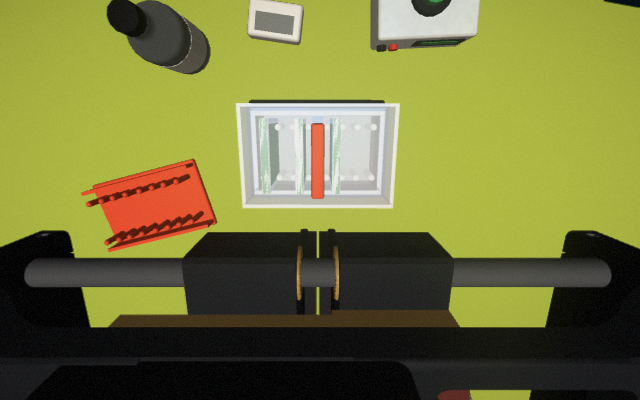

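The picture shows the lid square on the tank (237–400,103–208), all three cassettes under it. The start button is at (431,5).

```bash
python3 -c "
from h import *
plan(640,-15,250,-5)"
python3 -m jog '[0.11,0.05,0,0,0.22,0.11,0,0,0.32,0.17,0,0,0.41,0.23,0.05,0,0.5,0.29,0.1,0]'
python3 -m jog '[0.02,0.07,0.02,0,0.02,0.14,0.05,0,0.02,0.14,0.07,0,0.02,0.14,0.08,0,0.02,0.14,0.08,0]'
python3 -m jog '[0,0,0,0,0,0,0,0,0,0,0,0,0,0,0,0,0,0,0,0]'
cat > m8.py <<'E'
from h import *
c=cap('wrist');P=pts(c);z=P[...,2];hsv=cv2.cvtColor(c['color'],cv2.COLOR_RGB2HSV);H=hsv[...,0]
m=((H>50)&(H<95)&(hsv[...,1]>100)&(abs(P[...,0]-691)<35)&(abs(P[...,1]+20)<35)&(z>60)).astype(np.uint8)
n,l,st,_=cv2.connectedComponentsWithStats(m); i=1+np.argmax(st[1:,4]); Q=P[l==i]; zt=np.percentile(Q[:,2],90); Q=Q[abs(Q[:,2]-zt)<3]
r=cv2.minEnclosingCircle(Q[:,:2].astype(np.float32)); print(st[i].tolist(),'button',np.round(r[0],1),'r',round(r[1],1),'top z',zt.round(1))
k=(abs(z-61)<4)&(np.hypot(P[...,0]-691,P[...,1]+20)<80); print('box top',np.median(z[k]).round(1),[np.round(v,1) for v in cv2.minAreaRect(P[k][:,:2].astype(np.float32))])
plan(r[0][0],r[0][1],zt+12,-5)
E
python3 m8.py
```

```text
at [495.7 127.3 304.4] yaw -4.98 d_tool [156.2 129.3  54.3] spin deg 0.0 calls 2
   share total [0.5206, 0.4309, 0.1812] 0.0002
time: 49.7
position: [639.3, 26.5, 274.8]
eef_rot: [0.999, -0.044, 0.001, -0.0]
wrist_force: [-0.6, -0.0, 0.8]
gripper_width: 0.003
finger_force: 0.0
time: 50.12
position: [639.5, -14.1, 249.9]
eef_rot: [0.999, -0.043, -0.001, -0.0]
wrist_force: [-0.9, 0.4, -0.6]
gripper_width: 0.006
finger_force: 0.0
time: 50.53
position: [640.0, -14.3, 251.0]
eef_rot: [0.999, -0.043, 0.0, 0.0]
wrist_force: [0.8, 0.4, 0.6]
gripper_width: 0.006
finger_force: 0.0
[306, 122, 27, 28, 587] button [692.3 -20.5] r 14.4 top z 84.0
box top 61.0 [array([692.4, -20.1]), array([118.9,  89.9]), np.float64(87.6)]
at [639.9 -14.5 250.9] yaw -4.95 d_tool [ 52.6   1.5 155. ] spin deg 0.0 calls 1
   share total [0.1753, 0.0049, 0.5166] 0.0004
```

```bash

python3 -m jog '[0.08,0.005,0.08,0,0.175,0.005,0.18,0,0.175,0.005,0.3,0,0.175,0.005,0.42,0,0.175,0.005,0.5,0]'
python3 -m jog '[0,0,0,0,0,0,0,0,0,0,0,0,0,0,0,0,0,0,0,0]'
python3 -c "
from h import *
plan(692.3,-20.5,76,-5)"
```

```text
time: 51.0
position: [690.7, -20.7, 96.5]
eef_rot: [0.999, -0.043, -0.002, -0.0]
wrist_force: [-0.2, 0.4, -0.4]
gripper_width: 0.005
finger_force: 0.0
time: 51.42
position: [693.3, -20.7, 103.2]
eef_rot: [0.999, -0.043, 0.002, 0.0]
wrist_force: [-0.2, 0.1, -0.7]
gripper_width: 0.006
finger_force: 0.0
at [693.3 -20.7 103.2] yaw -4.98 d_tool [-1.1 -0.1 27.2] spin deg 0.0 calls 1
   share total [-0.0038, -0.0004, 0.0908] 0.0002
```

```bash

python3 -m jog '[-0.003,0,0.02,0,-0.003,0,0.04,0,-0.003,0,0.055,0,-0.003,0,0.065,0,-0.003,0,0.07,0]'
python3 -m jog '[0,0,0.007,0,0,0,0.012,0,0,0,0.018,0,0,0,0.021,0,0,0,0.021,0]'
python3 -m jog '[0,0,0.003,0,0,0,0.005,0,0,0,0.005,0,0,0,0.005,0]'
```

```text
time: 51.83
position: [690.8, -20.8, 79.0]
eef_rot: [0.999, -0.043, -0.0, 0.0]
wrist_force: [-1.3, -0.6, 3.8]
gripper_width: 0.008
finger_force: 1.7
time: 52.25
position: [691.0, -20.8, 76.3]
eef_rot: [0.999, -0.044, 0.0, 0.0]
wrist_force: [-11.7, -1.8, 22.8]
gripper_width: 0.005
finger_force: 11.4
time: 52.58
position: [691.1, -20.8, 76.0]
eef_rot: [0.999, -0.044, 0.0, 0.001]
wrist_force: [-17.0, -1.2, 31.6]
gripper_width: 0.004
finger_force: 16.1
```

Bottomed out well past 5 N; let go, retreat and verify everything.

```bash

python3 -m jog '[0,0,-0.06,0,0,0,-0.18,0,0,0,-0.3,0,0,0,-0.42,0,0,0,-0.55,0]'
python3 -m jog '[-0.12,0,-0.03,0,-0.22,0,-0.06,0,-0.22,0,-0.06,0,-0.22,0,-0.06,0,-0.22,0,-0.06,0]'
python3 -m jog '[0,0,0,0,0,0,0,0,0,0,0,0,0,0,0,0,0,0,0,0]'
python3 m8.py
python3 - <<'E'
from h import *
for n in ('wrist','side'):
    c=cap(n); save(c,n+'_end.png'); P=pts(c);z=P[...,2]
    hsv=cv2.cvtColor(c['color'],cv2.COLOR_RGB2HSV);H=hsv[...,0]
    t0=np.array([525.8,126.3]);ay=np.radians(-5);Rm=np.array([[np.cos(ay),-np.sin(ay)],[np.sin(ay),np.cos(ay)]])
    loc=(P[...,:2]-t0)@Rm; near=(abs(loc)<110).all(-1)
    m=near&((H<14)|(H>172))&(hsv[...,1]>150)&(abs(z-184)<8)
    if m.sum()>10: print(n,'bar',[np.round(v,1) for v in cv2.minAreaRect(loc[m].astype(np.float32))],np.median(z[m]))
    m=near&(abs(z-150)<6); f=loc[m]
    if len(f)>50:
        k=np.linalg.lstsq(np.c_[f,np.ones(len(f))],z[m],rcond=None)[0]; print(n,'top',np.median(z[m]),k[:2].round(4))
s=manip.read_state();print(s['time'],s['wrist_force'])
E
```

```text
time: 53.0
position: [690.7, -20.6, 237.9]
eef_rot: [0.999, -0.043, -0.0, -0.0]
wrist_force: [0.8, 0.2, -0.3]
gripper_width: 0.006
finger_force: 0.0
time: 53.42
position: [625.6, -15.3, 254.8]
eef_rot: [0.999, -0.044, 0.0, 0.0]
wrist_force: [1.4, -0.7, 0.1]
gripper_width: 0.007
finger_force: 0.0
time: 53.83
position: [625.5, -14.9, 254.5]
eef_rot: [0.999, -0.043, -0.0, -0.0]
wrist_force: [-0.1, -0.4, -0.0]
gripper_width: 0.008
finger_force: 0.0
[304, 108, 27, 28, 591] button [692.4 -20.5] r 14.2 top z 84.0
box top 61.0 [array([692.4, -20.4]), array([119.6,  90. ]), np.float64(87.5)]
at [625.5 -14.9 254.6] yaw -4.97 d_tool [ 67.1  -0.2 158.6] spin deg 0.0 calls 1
   share total [0.2238, -0.0007, 0.5287] 0.0003
wrist bar [array([24.9, -2.2]), array([24.1, 12.1]), np.float64(0.4)] 183.47130176750483
wrist top 150.1033228267359 [-0.0432 -0.0003]
side bar [array([-1.1, -0.6]), array([68.9, 12.5]), np.float64(0.6)] 182.18693882635893
side top 149.12105212671304 [ 0.0017 -0.0006]
53.9833 [ 0.77973449 -0.01065067  0.40234955]
```

View pics/side_end.png

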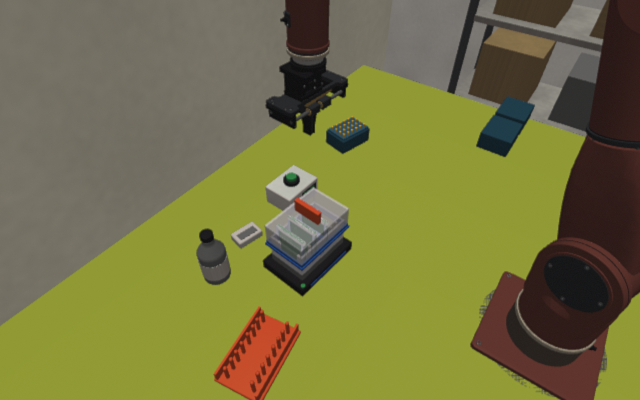

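The side picture shows the lid level on the tank (308,235), the rack empty (257,350), the button back up (291,180), and the bottle, tip box and timer where they were.

```bash
python3 -c "
from rig import manip
print(manip.close_job())"
```

```text
the job is handed in; nothing more can be done
None
```

The gel run is set up and the job is handed in: the tank is seated on its pegs, all three cassettes are in tank slots, the lid is level on the ledge, and the start button was pressed and sprang back; the hand-in returned no verdict.

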